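Issue a repair kit from the revolving parts magazine

TASK

Issue the repair kit: turn the revolving magazine until each part's nest stands in the window facing you, lift the part out and set it upright in its own pocket of the kit tray, in fitting order: the filter can in pocket one, the spool-shaped roller in two, the hexagonal coupling in three, the solenoid in four, the flanged plunger in five (the pockets are numbered by studs); if the magazine has none of a part, leave its pocket empty and go on. Set the parts down, do not drop them, then turn the magazine until its steel shutter stands squarely in the window, and leave the other things on the counter where they are.

Things in the scene. Friction and masses are not known exactly. Their poses are not given: they have to be found in the camera images.
- filter: spin-on filter: plain white painted can with a domed top, 54 mm diameter (straight wall from 4 to 90 mm height), 100 mm tall, 0.22 kg. Origin at the centre of its underside, z up. It starts upright in some nest of the magazine, or is absent. Belongs in tray pocket 1.
- roller: steel guide roller like a spool: two flanges of 52 mm diameter (0 to 22 mm and 68 to 98 mm height) with a 36 mm waist between, 98 mm tall, 0.35 kg; best held by the top flange. Origin at the centre of its underside, z up. It starts upright in some nest of the magazine, or is absent. Belongs in tray pocket 2.
- coupling: plain steel hexagonal coupling bar, 44 mm across flats, 51 mm across corners (two corners lie on its own x axis, two flats face its y axis), 100 mm tall, 0.35 kg. Origin at the centre of its underside, z up. It starts upright in some nest of the magazine, or is absent. Belongs in tray pocket 3.
- solenoid: solenoid: black block 40 x 40 mm and 60 mm tall (thin 44 mm steel foot) with a round steel stem of 24 mm diameter on top, 100 mm tall in all, 0.25 kg; hold it by the stem. Origin at the centre of its underside, z up. It starts upright in some nest of the magazine, or is absent. Belongs in tray pocket 4.
- plunger: aluminium plunger: foot flange 50 mm diameter and 12 mm thick, then a round stem of 32 mm diameter up to 98 mm, 0.2 kg. Origin at the centre of its underside, z up. It starts upright in some nest of the magazine, or is absent. Belongs in tray pocket 5.
- magazine: fixed cabinet of the revolving magazine, 400 x 400 mm: grey base 22 mm thick, clear guard panels on all sides and on top (top 157 mm above the table). Origin on the table under the rotor's axis; its own -x points out of the front, to the arm. Only opening: the window in the front middle, open to the front and on top, tapering from 204 mm wide at the front (x = -200 mm) to 80 mm at x = -80 mm.
- window (a point): centre of the top opening of the window, 135 mm in front of the rotor's axis, at cover height (155 mm): a nest that faces the arm is right below it
- rotor (a joint): rotor angle in rad, counter-clockwise from above, 0 at the start wherever it then stands. Turns endlessly against 0.15 N m friction (about 3 N at a knob), no detents, stays where left. Disc with six stations 60 degrees apart, 135 mm from the axis: five square nests (64 mm inside, floor 45 mm above the table, walls to 75 mm; a part or none in each) and a shutter.
- shutter (a point): middle of the top of the rotor's shutter, the sixth station: a bent steel plate, tapering like the window and 8 mm wider on each side, that closes it when it stands behind it; 135 mm from the axis, 150 mm above the table
- grip0 (a point): knob 0 of three, 120 degrees apart on the black star handle above the cover, fixed to the rotor: upright, round, 24 mm diameter, 165 to 222 mm above the table, 55 mm from the rotor axis; this point is on the knob axis 202 mm above the table. Handle arms are 17 mm wide, 165 to 176 mm high; hub 44 mm diameter, up to 182 mm. This knob points the way the shutter does.
- grip1 (a point): knob 1 of three, 120 degrees apart on the black star handle above the cover, fixed to the rotor: upright, round, 24 mm diameter, 165 to 222 mm above the table, 55 mm from the rotor axis; this point is on the knob axis 202 mm above the table. Handle arms are 17 mm wide, 165 to 176 mm high; hub 44 mm diameter, up to 182 mm.
- grip2 (a point): knob 2 of three, 120 degrees apart on the black star handle above the cover, fixed to the rotor: upright, round, 24 mm diameter, 165 to 222 mm above the table, 55 mm from the rotor axis; this point is on the knob axis 202 mm above the table. Handle arms are 17 mm wide, 165 to 176 mm high; hub 44 mm diameter, up to 182 mm.
- tray: loose grey kit tray, 1.2 kg, 334 mm long (its y), 94 mm across, 36 mm tall: five square pockets (62 mm inside, 66 mm apart) in a row; along its -x side, nearest the arm, a white 24 mm ledge with one to five black studs that number the pockets. Origin on the table under the middle of pocket 3; pocket 1 is at the +y end. It may get knocked aside.
- pocket1 (a point): centre of the floor of tray pocket 1 (the one with 1 black stud on the ledge); walls rise 32 mm above this floor; axes as the tray's
- pocket2 (a point): centre of the floor of tray pocket 2 (the one with 2 black studs on the ledge); walls rise 32 mm above this floor; axes as the tray's
- pocket3 (a point): centre of the floor of tray pocket 3 (the one with 3 black studs on the ledge); walls rise 32 mm above this floor; axes as the tray's
- pocket4 (a point): centre of the floor of tray pocket 4 (the one with 4 black studs on the ledge); walls rise 32 mm above this floor; axes as the tray's
- pocket5 (a point): centre of the floor of tray pocket 5 (the one with 5 black studs on the ledge); walls rise 32 mm above this floor; axes as the tray's
- whitebox: white parts box 150 x 75 x 80 mm, lying on the counter; not part of the job, leave it where it is. Origin at the centre of its underside.
- carton: brown carton 110 x 150 x 90 mm, lying on the counter; not part of the job, leave it where it is. Origin at the centre of its underside.
- taperoll: roll of amber tape lying flat, 90 mm diameter, 48 mm tall, lying on the counter; not part of the job, leave it where it is. Origin at the centre of its underside.
- scanner: black and grey hand scanner, about 165 mm long and 50 mm tall, lying on the counter; not part of the job, leave it where it is. Origin at the centre of its underside.
- screwdriver: screwdriver, lying on the counter; not part of the job, leave it where it is. Origin at the centre of its underside.
There are look-alikes about, which are no part of the job. What is shaped like the solenoid but brown or yellow is not meant.

How it is judged:
By the outcome, as a careful person would: the job done as asked, in the order asked, and still so for the second after the job is handed in, with the robot touching nothing.
Of filter, roller, coupling, solenoid, plunger only 3 to 5 are there at a start; the rules pass over those that are not, and their reading is None.
At some moment in a run one of tray may be knocked a few centimetres aside while the robot is not near it.
It also fails if it takes over 210 s, if anything falls off the work surface, if the arm or the gripper's body presses on something with over 40 N, if the wrist force passes 120 N, or if a joint passes its speed limit or range.

ROBOT

A 6-joint arm with a two-finger parallel gripper is mounted at the origin on the work surface. World frame = base frame: x ahead of the robot, y to its left, z up, the work surface at z = 0. Lengths are in m, angles in rad, forces in N, time in s.
With the tool pointing down it reaches from about 0.225 to 0.875 m from the base axis. Payload 3.4 kg.
Tool frame: the origin (TCP) lies between the finger pads; the fingertips stand 22 mm ahead of it and the grasp point (between the pads) lies 3 mm ahead of it (manip.finger_overhang is the distance from the TCP to the fingertips, in m); z points along the fingers, y is the line along which they close (so a half turn about z gives the same grasp; the last joint's range is limited). The gripper opens to 85 mm and grips with 20 to 120 N. Pads are 22 mm wide; open, the fingers measure 114 mm over their backs; the gripper's body (76 mm by 85 mm) begins 54 mm behind the grasp point. The pads swing forward as they close: fully open they stand 13 mm farther back than shut.
Start: joints at [-1.277, 0.276, 1.505, -0, 1.361, -0.121], TCP at [0.232, -0.526, 0.253] pointing down, gripper open.
Joint ranges: [-2.89, 2.89], [-0.75, 2.08], [0.22, 2.7], [-1.18, 4.32], [0.11, 2.71], [-2.7, 2.7]. Speed limits (rad/s): [2.57, 2.57, 3.14, 3.14, 3.14, 3.14].

INTERFACE

Orientations are given as a unit quaternion [w, x, y, z].
In Python, from rig import get_state, eyes, order, manip gives the robot as it stands.
- The arm moves only by the tool drive_tool, never from a script. Its argument "rows" is a list of rows, each a list of 4 numbers: the shift along the tool's x, y, z in units of 25 mm (1.0 is 25 mm), then the turn about the tool's z in units of 6 degrees (1.0 is 6 degrees). A call has exactly 8 rows; each row is the pose to reach, as a shift and turn from the pose commanded when the call began, along the tool's axes at that moment; what a row does not reach only later rows make up. A row lasts 1/12 s, in which the tool goes at most 41.7 mm and 7.16 degrees, less where a joint would pass 70% of its speed; a pose out of reach is approached as far as the arm can. A call with a gripper value outside its range is refused whole. "grip" is the finger opening in mm, from 0 to 85.4, set as the call begins (left out, the last holds). The fingers move at their own pace and stop on an object; "newtons" is the grip in N (left out, the last holds). Time passes only in rows, so rows that repeat a pose let the fingers close, or fill a call up. It gives the time, the measured TCP pose, the force, the opening and the grip force at its end, in the units of the state.
- get_state(): the state, without advancing time (a new reading comes with each control period).
- eyes.get_image(name): name is "side" or "top" or "wrist"; returns (picture, depth): 400x640x3 uint8, red, green, blue; 400x640 float32, m along the optical axis (not along the pixel's ray), 0 where there is no reading.
- eyes.camera_info(name): a dict with "fx", "fy", "cx", "cy" (pixels), "R" (3x3) and "t" (3): a world point X has camera coordinates R X + t. Camera axes: x right, y down, z forward; pixel columns grow to the right and rows downward; lengths in m; the calibration is good to about 2 mm. A picture is of the moment at which its call begins: read the wrist's pose just before it. camera_info takes no time and is no camera call; for the wrist camera it gives the pose at the moment of the call.
- order.sign_off(): hands the job in; it is judged then, once.
The state is a dict: "clock": time; "qpos": joint angles; "qd": joint speeds; "effort": joint torques, N m; "position": TCP position; "ee_rot": TCP orientation; "contact_force": force on the tool from outside, world axes, zero at the start; "moment": the same for the moment, N m; "width": finger opening in m; "gripper_force": force on a finger pad.
Only numpy, scipy, OpenCV 4.12 (cv2) and the standard library are available. Lean on these libraries where they do the work, as an engineer would, in place of code of your own. Each camera call takes 0.05 s, during which the arm holds its last target. There are 200 camera calls.

## Working session

There is one attempt and no reset: what is moved stays moved. The work goes in short steps, Python scripts to look and compute and a tool call to move; the robot and the scene stay as the last step left them, time stands still between calls to the robot, and variables do not carry over. Pictures are saved under pics/ and viewed, at most 20 in all, crops included, and the job is handed in when it is done.

Besides the shell and the picture viewer there is one more tool, called after ">>>" in YAML: its name, and indented under it one key for each argument. drive_tool: Moves the arm, as the interface text tells. Its arguments: {"type":"object","properties":{"rows":{"type":"array","items":{"type":"array","items":{"type":"number"}}},"grip":{"type":"number"},"newtons":{"type":"number"}},"required":["rows"]}

```bash
ls; mkdir -p pics; python3 - <<'E'
from rig import get_state, eyes, manip
import cv2,numpy as np
s=get_state();print(s); print([a for a in dir(manip) if a[0]!='_'])
for n in("top","side","wrist"):
    im,d=eyes.get_image(n);c=eyes.camera_info(n)
    print(n,c)
    cv2.imwrite(f"pics/{n}0.png",im[:,:,::-1]);np.save(f"pics/{n}0d.npy",d)
E
```

```text
pics
{'clock': 0.0, 'qpos': array([-1.27698467e+00,  2.76631133e-01,  1.50614164e+00, -2.35079592e-05,
        1.36065919e+00, -1.20977755e-01]), 'qd': array([-2.63754261e-03, -6.26118669e-04,  1.22474255e-03,  1.73230824e-04,
        4.67671947e-05, -9.80176949e-04]), 'effort': array([-2.76255441e-04, -4.16773403e+01, -2.45804983e+01, -2.67956975e-04,
        1.10872131e-02,  1.62953461e-05]), 'position': array([ 0.23158413, -0.52578224,  0.25241565]), 'ee_rot': array([-9.15229675e-04,  9.78569773e-01,  2.05913461e-01, -9.08250386e-05]), 'contact_force': array([-0.11872261, -0.34038497, -0.28354577]), 'moment': array([ 0.00190046, -0.03291068, -0.02752494]), 'gripper_force': 0.0, 'width': 0.085640294507639}
['MotionError', 'finger_overhang']
top {'fx': 492.9443396907862, 'fy': 492.9443396907862, 'cx': 315.9395543410735, 'cy': 202.57240384990317, 'R': array([[-0.01606216, -0.99983457, -0.00853466],
       [-0.99890061,  0.01642195, -0.04390768],
       [ 0.04404058,  0.00782003, -0.99899914]]), 't': array([-0.02579274,  0.49455326,  1.58597973])}
side {'fx': 510.2535727792877, 'fy': 510.2535727792877, 'cx': 316.69402218722615, 'cy': 200.0421621414346, 'R': array([[-0.73566   , -0.67703905,  0.02055475],
       [-0.46483016,  0.48253948, -0.7423534 ],
       [ 0.49268376, -0.55567417, -0.66969316]]), 't': array([0.3260452 , 0.38541111, 1.61777025])}
wrist {'fx': 347.7672926604637, 'fy': 347.7672926604637, 'cx': 319.6438192760307, 'cy': 201.98306689351492, 'R': array([[ 0.4021944 , -0.91555229, -0.00191396],
       [-0.8795392 , -0.38695303,  0.27690821],
       [-0.25426456, -0.10968753, -0.96089447]]), 't': array([-0.57294296, -0.03558323,  0.37955446])}
```

View pics/top0.png

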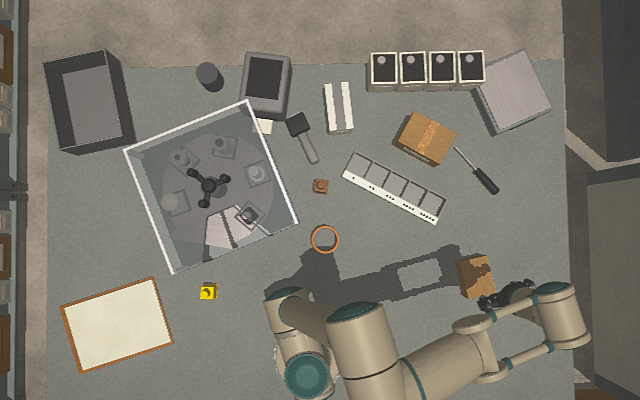

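View pics/side0.png

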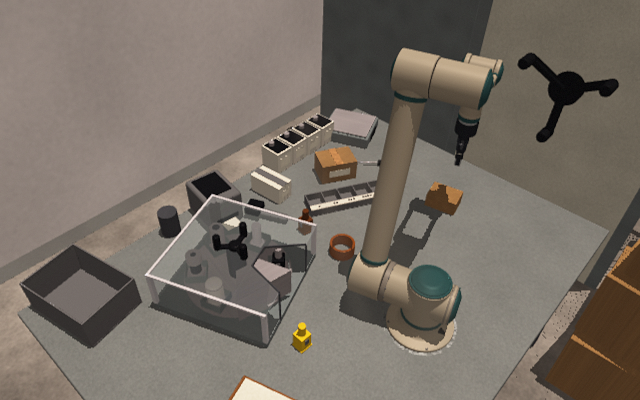

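The top view shows the magazine around (212,185), with the tray running from (345,165) to (440,215). Look-alikes are the yellow block at (208,291) and the brown one at (320,186). I'll zoom in on the magazine and tray next.

```bash
cat > h.py <<'E'
import numpy as np,cv2
from rig import get_state,eyes,order,manip
def ray(c,u,v,z):
    """pixel -> world point on plane z"""
    R,t=c['R'],c['t'];o=-R.T@t
    d=R.T@np.array([(u-c['cx'])/c['fx'],(v-c['cy'])/c['fy'],1.])
    return (o+d*(z-o[2])/d[2])
def px(c,X):
    p=c['R']@np.asarray(X,float)+c['t'];return np.array([p[0]/p[2]*c['fx']+c['cx'],p[1]/p[2]*c['fy']+c['cy']])
def pts(c,d):
    v,u=np.mgrid[:400,:640];P=np.stack([(u-c['cx'])/c['fx']*d,(v-c['cy'])/c['fy']*d,d],-1)
    return (P-c['t'])@c['R']
def tcp():
    s=get_state();return s['clock'],s['position'],s['ee_rot'],s['width']
def crop(n,box,k,name):
    im,d=eyes.get_image(n);x,y,w,h=box
    cv2.imwrite('pics/'+name,cv2.resize(im[y:y+h,x:x+w,::-1],None,fx=k,fy=k,interpolation=cv2.INTER_CUBIC));return im,d
E
python3 - <<'E'
import cv2
im=cv2.imread('pics/top0.png')
a=cv2.resize(im[90:280,115:305],None,fx=3.1,fy=3.1,interpolation=cv2.INTER_CUBIC)
cv2.imwrite('pics/c1.png',a)
a=cv2.resize(im[140:235,335:455],None,fx=6,fy=6,interpolation=cv2.INTER_CUBIC)
cv2.imwrite('pics/c2.png',a)
E
```

```text
(no output)
```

View pics/c1.png

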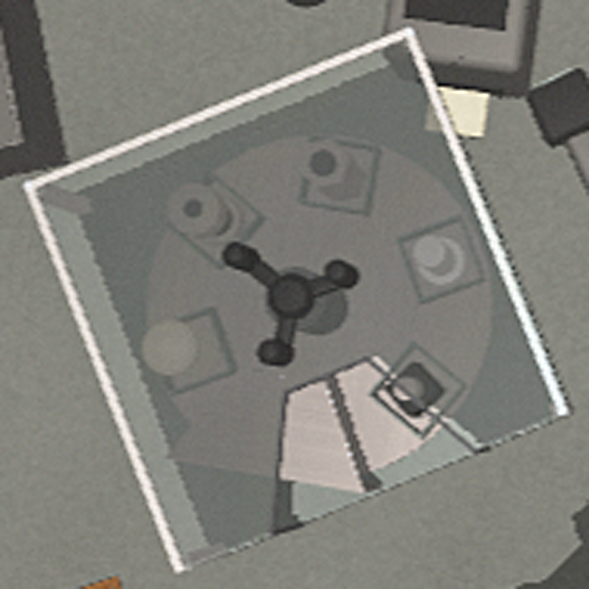

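View pics/c2.png

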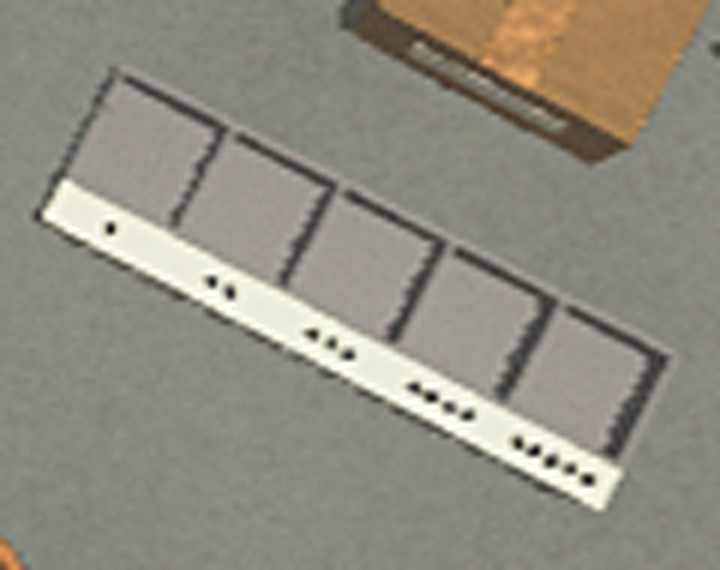

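The magazine has five stations that look occupied, plus the shutter near the window. A black solenoid is next to the window at crop (410,390), and a white can-like part is at (170,348). The others need a closer look. The tray has one to five studs from left to right. I'll compute the poses and then bring the wrist camera above the magazine.

```bash
python3 - <<'E'
from h import *
c=eyes.camera_info('top')
k=3.1
C=np.array([ray(c,115+u/k,90+v/k,.156)[:2] for u,v in [(28,185),(410,33),(567,412),(180,570)]])
print(C, C.mean(0), [np.linalg.norm(C[i]-C[i-1]) for i in range(4)])
m=C.mean(0)
for e in (C[3]-C[0],C[2]-C[1]): print('front dir',np.degrees(np.arctan2(e[1],e[0])))
for e in (C[0]-C[1],C[3]-C[2]): print('left dir',np.degrees(np.arctan2(e[1],e[0])))
f=lambda u,v,z:ray(c,115+u/k,90+v/k,z)[:2]
print('hub',f(292,297,.182))
for n,(u,v,z) in dict(k_a=(240,257,.222),k_b=(342,274,.222),k_c=(276,352,.222),sol=(408,388,.145),right=(440,258,.143),top=(322,162,.145),ul=(193,208,.143),left=(170,348,.145)).items():
    p=f(u,v,z)-f(292,297,.182); print(n,np.linalg.norm(p),np.degrees(np.arctan2(p[1],p[0])))
# tray
k=6
g=lambda u,v,z=.036:ray(c,335+u/k,140+v/k,z)[:2]
T=[g(117,67),g(670,355),g(605,510),g(40,217)]
print('tray',T,[np.linalg.norm(T[i]-T[i-1]) for i in range(4)])
im=cv2.imread('pics/top0.png');
d=np.load('pics/top0d.npy'); P=pts(c,d)
for n,(u,v) in dict(hub=(292,297),sol=(408,388),right=(440,258),top=(322,162),ul=(193,208),left=(170,348),sh1=(315,430),sh2=(365,420)).items():
    print(n,P[int(90+v/3.1),int(115+u/3.1)])
E
```

```text
[[0.65415761 0.53205594]
 [0.79449115 0.16445565]
 [0.4287184  0.01901634]
 [0.2852714  0.38738804]] [0.54065964 0.27572899] [np.float64(0.39623962118953726), np.float64(0.39347614152282984), np.float64(0.3936271018479671), np.float64(0.39531601258050114)]
front dir -158.58613752550204
front dir -158.31614166825887
left dir 110.8946455594897
left dir 111.27635227042214
hub [0.54029108 0.27370533]
k_a 0.051184736201594264 48.30564510045346
k_b 0.05726626113711789 -72.79003881500854
k_c 0.053432033319965364 173.66685772131862
sol 0.1337540525179067 -130.0917460870324
right 0.13946465561570795 -74.01404978654087
top 0.1347029008259355 -9.184479302915024
ul 0.13798179801443355 48.82234765274081
left 0.13337801803488 109.2902138004528
tray [array([ 0.65558544, -0.16006679]), array([ 0.49696355, -0.45008633]), array([ 0.41543215, -0.41349895]), array([ 0.57601549, -0.1175439 ])] [np.float64(0.09021958338896498), np.float64(0.3305635200853483), np.float64(0.08936445382007778), np.float64(0.3367141324342494)]
hub [0.54259503 0.27411477 0.18261193]
sol [0.45451353 0.17215973 0.15190508]
right [0.57794142 0.14062237 0.1569211 ]
top [0.67186413 0.25212986 0.15798104]
ul [0.63030618 0.3760106  0.15099939]
left [0.49648107 0.39868159 0.15611585]
sh1 [0.41756938 0.26247026 0.1457299 ]
sh2 [0.42582685 0.23354074 0.04161117]
```

>>> drive_tool:
  rows:
    - [1,-1,-0.25,0]
    - [2,-2,-0.5,0]
    - [3,-3,-0.75,0]
    - [4,-4,-1,0]
    - [5,-5,-1.25,0]
    - [6,-6,-1.5,0]
    - [7,-7,-1.75,0]
    - [8,-8,-2,0]

```text
clock: 0.82
position: [0.3342, -0.2608, 0.3034]
ee_rot: [-0.0, 0.979, 0.206, 0.0]
contact_force: [0.2, -0.5, 0.1]
width: 0.0856
gripper_force: 0.0
```

>>> drive_tool:
  rows:
    - [1,-1,-0.25,0]
    - [2,-2,-0.5,0]
    - [3,-3,-0.75,0]
    - [4,-4,-1,0]
    - [5,-5,-1.25,0]
    - [6,-6,-1.5,0]
    - [7,-7,-1.75,0]
    - [8,-8,-2,0]

```text
clock: 1.48
position: [0.4366, 0.0028, 0.3535]
ee_rot: [0.0, 0.979, 0.206, 0.0]
contact_force: [0.8, -0.7, 0.6]
width: 0.0852
gripper_force: 0.0
```

>>> drive_tool:
  rows:
    - [1,-1,-0.25,0]
    - [2,-2,-0.5,0]
    - [3,-3,-0.75,0]
    - [4,-4,-1,0]
    - [5,-5,-1.25,0]
    - [6,-6,-1.5,0]
    - [7,-7,-1.75,0]
    - [8.2,-8.2,-2,0]

```text
clock: 2.15
position: [0.5411, 0.2712, 0.4033]
ee_rot: [0.001, 0.979, 0.206, -0.0]
contact_force: [0.3, -1.2, 0.7]
width: 0.0853
gripper_force: 0.0
```

```bash
python3 - <<'E'
from h import *
print(tcp(),get_state()['qpos'])
im,d=eyes.get_image('wrist');cv2.imwrite('pics/w1.png',im[:,:,::-1]);np.save('pics/w1d.npy',d)
c=eyes.camera_info('wrist');np.savez('pics/w1c.npz',**c)
im,d=eyes.get_image('top');cv2.imwrite('pics/t1.png',im[:,:,::-1])
E
```

```text
(2.15, array([0.54110338, 0.27124825, 0.40331718]), array([ 5.00239109e-04,  9.78616145e-01,  2.05694252e-01, -2.54361571e-04]), 0.08531362175945717) [ 3.50289940e-01  2.83541524e-01  1.13430735e+00 -9.28623072e-04
  1.72438994e+00  1.50659827e+00]
```

View pics/w1.png

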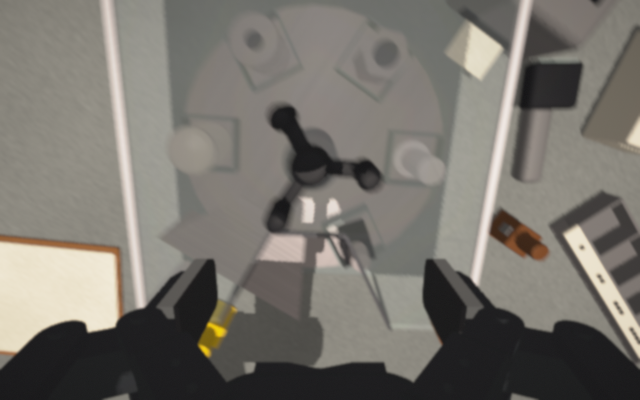

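The wrist view shows the filter at left (192,150), the roller at upper left (258,45), a hex-like part at upper right (380,60), the plunger at right (415,160) and the solenoid near the window at (355,235). I'll sharpen and enlarge this to confirm.

```bash
python3 - <<'E'
from h import *
im=cv2.imread('pics/w1.png')[0:290,150:460]
a=cv2.resize(im,None,fx=2,fy=2,interpolation=cv2.INTER_CUBIC)
a=cv2.addWeighted(a,3,cv2.GaussianBlur(a,(0,0),6),-2,0)
a=cv2.convertScaleAbs(a,alpha=1.5,beta=-60)
cv2.imwrite('pics/w1c.png',a)
im=cv2.imread('pics/top0.png')[90:280,115:305]
# blobs: knob tops (dark) in initial top view
c=eyes.camera_info('top')
g=cv2.imread('pics/top0.png').max(2); m=(g<48).astype(np.uint8)
n,l,st,ce=cv2.connectedComponentsWithStats(m[150:225,165:250])
for i in range(1,n):
    if st[i,4]>10: print(st[i],ce[i]+[165,150])
E
```

```text
[25 20  9  8 21] [195.         173.95238095]
[58 24  7  9 19] [226.63157895 178.31578947]
[37 49  7  9 20] [205.65 204.05]
```

View pics/w1c.png

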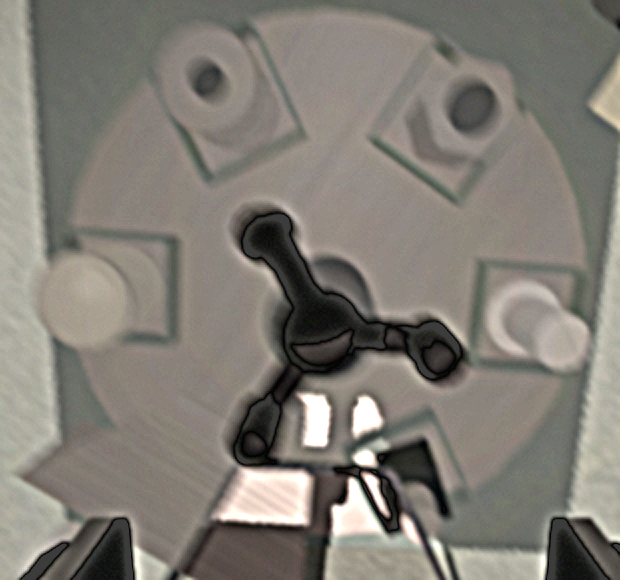

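```bash
cat >> h.py <<'E'
AX=np.array([.5405,.2747]);FR=-158.5
def knobs(img,z=.222):
    """top view: dark knob tops near the axis -> world xy"""
    c=eyes.camera_info('top');m=(img.max(2)<48).astype(np.uint8)
    n,l,st,ce=cv2.connectedComponentsWithStats(m)
    out=[]
    for i in range(1,n):
        p=ray(c,*ce[i],z)[:2]
        if st[i,4]>8 and .03<np.linalg.norm(p-AX)<.085: out.append(p)
    return np.array(out)
def axis_and_phase(K):
    """three knobs -> axis, phase of the 120-degree star"""
    a=K.mean(0);r=K-a
    ph=np.degrees(np.angle(np.sum(np.exp(3j*np.arctan2(r[:,1],r[:,0])))))/3
    return a,np.linalg.norm(r,axis=1),ph%120
def tool(target,heading=None,q=None):
    """units of a move from the measured pose to target xyz (and tool-x heading, deg)"""
    s=get_state();w,x,y,z=s['ee_rot'];h=np.arctan2(2*(x*y+w*z),1-2*(y*y+z*z))
    d=np.asarray(target)-s['position']
    u=np.array([d[0]*np.cos(h)+d[1]*np.sin(h),d[0]*np.sin(h)-d[1]*np.cos(h),-d[2]])/.025
    t=0 if heading is None else -((heading-np.degrees(h)+180)%360-180)/6
    print('h %.1f'%np.degrees(h),'units',u.round(2),'turn',round(t,2),'tcp',s['position'].round(4),'clk',s['clock']);return u,t
E
python3 - <<'E'
from h import *
im=cv2.imread('pics/top0.png')
for th in(.222,):
    K=knobs(im,th);print(K,axis_and_phase(K))
print(np.degrees(np.arctan2(*(K-AX).T[::-1])))
# tray long edges: white ledge mask
c=eyes.camera_info('top');hsv=cv2.cvtColor(im,cv2.COLOR_BGR2HSV)
m=((hsv[...,2]>185)&(hsv[...,1]<40)).astype(np.uint8);m[:,:335]=0;m[:140]=0;m[240:]=0;m[:,460:]=0
m=cv2.morphologyEx(m,cv2.MORPH_CLOSE,np.ones((3,3)))
n,l,st,ce=cv2.connectedComponentsWithStats(m);i=1+st[1:,4].argmax();print(st[i])
r=cv2.minAreaRect(np.argwhere(l==i)[:,::-1].astype(np.float32));b=cv2.boxPoints(r)
W=np.array([ray(c,u,v,.036)[:2] for u,v in b]);print(W,[np.linalg.norm(W[k]-W[k-1]) for k in range(4)],W.mean(0))
# rotation sense check: sign of turn
for K0 in K: tool([*K0,.30])
E
```

```text
[[0.57124016 0.30463925]
 [0.55737411 0.21530377]
 [0.48569676 0.27504528]] (array([0.53810367, 0.2649961 ]), array([0.05166823, 0.05329801, 0.0533617 ]), np.float64(50.14996589291059))
[ 44.24379892 -74.14047684 179.63901926]
[342 170  97  55 824]
[[ 0.57644759 -0.11688819]
 [ 0.59845584 -0.12885885]
 [ 0.43761423 -0.42267938]
 [ 0.41582583 -0.41061761]] [np.float64(0.3347780211376519), np.float64(0.025053137777599387), np.float64(0.33496347685765787), np.float64(0.024904224032052016)] [ 0.50708587 -0.26976101]
h 24.1 units [ 1.51 -0.6   4.07] turn 0 tcp [0.5429 0.2754 0.4017] clk 2.25
h 24.1 units [-0.45  2.43  4.07] turn 0 tcp [0.5429 0.2754 0.4017] clk 2.25
h 24.1 units [-2.1  -0.92  4.07] turn 0 tcp [0.5429 0.2754 0.4017] clk 2.25
```

```bash
cat >> h.py <<'E'
def knobs3(d):
    """top depth -> knob centres by height (knobs alone are above 0.2)"""
    P=pts(eyes.camera_info('top'),d);m=((P[...,2]>.2)&(P[...,2]<.24)&(np.hypot(P[...,0]-AX[0],P[...,1]-AX[1])<.085)).astype(np.uint8)
    n,l,st,ce=cv2.connectedComponentsWithStats(m)
    return np.array([[*((P[l==i].max(0)+P[l==i].min(0))/2)[:2],st[i,4]] for i in range(1,n) if st[i,4]>8])
def tray(im):
    """top image RGB -> pocket centres, heading of tray y (deg)"""
    c=eyes.camera_info('top');hsv=cv2.cvtColor(im,cv2.COLOR_RGB2HSV)
    m=((hsv[...,2]>185)&(hsv[...,1]<40)).astype(np.uint8);m[:,:320]=0;m[:125]=0;m[265:]=0;m[:,480:]=0
    m=cv2.morphologyEx(m,cv2.MORPH_CLOSE,np.ones((3,3)))
    n,l,st,ce=cv2.connectedComponentsWithStats(m);i=1+st[1:,4].argmax()
    b=cv2.boxPoints(cv2.minAreaRect(np.argwhere(l==i)[:,::-1].astype(np.float32)))
    W=np.array([ray(c,u,v,.036)[:2] for u,v in b]);e=[W[k]-W[k-1] for k in range(4)]
    L=[np.linalg.norm(x) for x in e];y=e[int(np.argmax(L))];y=y/max(L);y=y*np.sign(y[1])
    x=np.array([y[1],-y[0]]);p3=W.mean(0)+.047*x
    print('ledge',np.round(sorted(L),4),'tray y heading %.1f'%np.degrees(np.arctan2(y[1],y[0])))
    for k in range(1,6): print('pocket',k,(p3+.066*(3-k)*y).round(4))
    return p3,y
E
python3 - <<'E'
from h import *
d=np.load('pics/top0d.npy');K=knobs3(d);print(K);print(axis_and_phase(K[:,:2]))
im=cv2.imread('pics/top0.png')[:,:,::-1].copy();tray(im)
im,d=eyes.get_image('top');tray(im)
E
```

```text
[[ 0.57801895  0.32074205 68.        ]
 [ 0.56061395  0.22695768 62.        ]
 [ 0.48925785  0.28780443 62.        ]]
(array([0.54263025, 0.27850139]), array([0.05510566, 0.05459091, 0.05417712]), np.float64(49.796870856456984))
ledge [0.0249 0.0251 0.3348 0.335 ] tray y heading 61.3
pocket 1 [ 0.6117 -0.1765]
pocket 2 [ 0.58   -0.2344]
pocket 3 [ 0.5483 -0.2923]
pocket 4 [ 0.5166 -0.3502]
pocket 5 [ 0.4849 -0.4081]
ledge [0.0244 0.0245 0.3337 0.3339] tray y heading 61.3
pocket 1 [ 0.6121 -0.1762]
pocket 2 [ 0.5804 -0.2341]
pocket 3 [ 0.5487 -0.2919]
pocket 4 [ 0.517  -0.3498]
pocket 5 [ 0.4854 -0.4077]
```

```bash
python3 - <<'E'
from h import *
tool([.5775,.3195,.208],49.8)
E
```

```text
h 24.0 units [ 2.06 -1.13  7.75] turn -4.3 tcp [0.5419 0.2727 0.4017] clk 2.3
```

>>> drive_tool:
  rows:
    - [0.4,-0.2,0.5,-1]
    - [0.8,-0.5,1,-2]
    - [1.3,-0.8,2,-3]
    - [1.8,-1,3,-4]
    - [2.08,-1.17,4,-4.3]
    - [2.08,-1.17,5,-4.3]
    - [2.08,-1.17,5.5,-4.3]
    - [2.08,-1.17,5.5,-4.3]
  grip: 50

```text
clock: 2.97
position: [0.5748, 0.3158, 0.2613]
ee_rot: [0.0, 0.908, 0.419, -0.004]
contact_force: [-1.3, 0.1, -0.5]
width: 0.0499
gripper_force: 0.0
```

```bash
python3 - <<'E'
from h import *
tool([.5775,.3195,.208],49.8)
im,d=crop('wrist',(160,100,320,300),2,'k1.png')
E
```

```text
h 49.5 units [ 0.18 -0.01  2.13] turn -0.05 tcp [0.5748 0.3158 0.2613] clk 2.9667
```

View pics/k1.png

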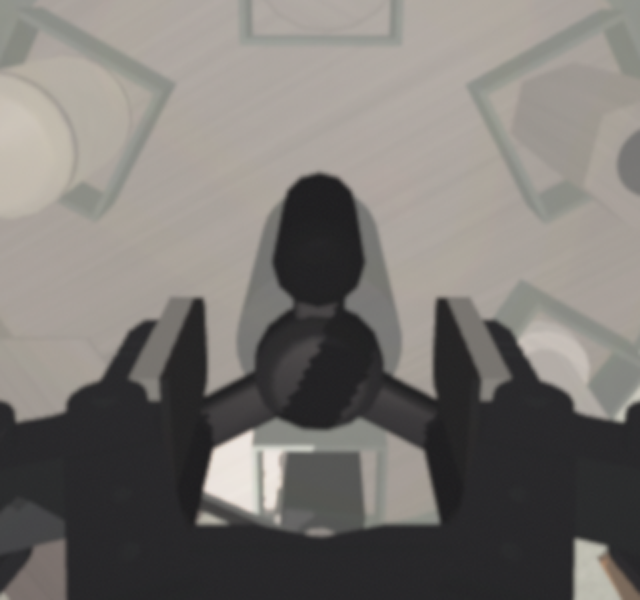

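The knob is centred between the pads laterally, spanning crop x 278-362 and y 175-305. I'll check it radially by projection.

```bash
python3 - <<'E'
from h import *
c=eyes.camera_info('wrist')
for r in (.053,.055,.057,.06):
  for z in (.222,.166):
    p=np.array([.5415,.2765])+r*np.array([np.cos(np.radians(49.8)),np.sin(np.radians(49.8))])
    print(r,z,((px(c,[*p,z])-[160,100])*2).round())
print('hub',((px(c,[.5415,.2765,.182])-[160,100])*2).round(), ray(c,160+320/2,100+367/2,.182))
print('camera z',(-c['R'].T@c['t']),tcp())
E
```

```text
0.053 0.222 [322. 293.]
0.053 0.166 [322. 224.]
0.055 0.222 [322. 286.]
0.055 0.166 [321. 219.]
0.057 0.222 [322. 278.]
0.057 0.166 [321. 213.]
0.06 0.222 [321. 267.]
0.06 0.166 [321. 204.]
hub [322. 393.] [0.54704644 0.28417285 0.182     ]
camera z [0.62167738 0.3710298  0.38425234] (3.0167, array([0.57584757, 0.3163153 , 0.26376638]), array([ 1.70455916e-04,  9.08092014e-01,  4.18763947e-01, -2.37087157e-03]), 0.05032858291781669)
```

```bash
python3 - <<'E'
from h import *
c=eyes.camera_info('wrist');im,d=eyes.get_image('wrist');P=pts(c,d)
print(tcp())
for u,v in [(320,187),(320,200),(320,213),(320,225),(320,235),(320,245),(320,260),(320,275),(320,290),(320,305)]:
    print(u,v,P[v,u].round(4),im[v,u])
E
```

```text
(3.0667, array([0.5767655 , 0.31683151, 0.26564152]), array([ 2.03556923e-04,  9.08080215e-01,  4.18795936e-01, -4.96027641e-04]), 0.04973335743998913)
320 187 [0.5867 0.3306 0.1675] [126 121 117]
320 200 [0.5868 0.3306 0.198 ] [32 31 33]
320 213 [0.586  0.3297 0.2177] [34 33 35]
320 225 [0.5827 0.3258 0.2212] [37 36 37]
320 235 [0.5796 0.3222 0.2227] [35 34 37]
320 245 [0.5761 0.3181 0.2227] [35 34 36]
320 260 [0.5565 0.2952 0.1773] [45 43 44]
320 275 [0.5512 0.289  0.1825] [38 36 37]
320 290 [0.5442 0.2808 0.1826] [34 34 35]
320 305 [0.5369 0.2723 0.1825] [35 33 36]
```

>>> drive_tool:
  rows:
    - [0.05,0,0.4,0]
    - [0.05,0,0.8,0]
    - [0.05,0,1.2,0]
    - [0.05,0,1.6,0]
    - [0.05,0,2,0]
    - [0.05,0,2.28,0]
    - [0.05,0,2.28,0]
    - [0.05,0,2.28,0]

```text
clock: 3.73
position: [0.5776, 0.3187, 0.2078]
ee_rot: [0.0, 0.908, 0.419, -0.001]
contact_force: [0.1, -0.7, 0.7]
width: 0.0498
gripper_force: 0.0
```

>>> drive_tool:
  rows:
    - [0,0,0,0]
    - [0,0,0,0]
    - [0,0,0,0]
    - [0,0,0,0]
    - [0,0,0,0]
    - [0,0,0,0]
    - [0,0,0,0]
    - [0,0,0,0]
  grip: 15
  newtons: 30

```text
clock: 4.4
position: [0.5775, 0.3196, 0.2095]
ee_rot: [-0.001, 0.908, 0.419, 0.0]
contact_force: [-3.2, 3.6, 4.7]
width: 0.023
gripper_force: 31.2
```

>>> drive_tool:
  rows:
    - [-0.01,-0.22,0,-0.96]
    - [-0.04,-0.44,0,-1.92]
    - [-0.1,-0.65,0,-2.88]
    - [-0.17,-0.86,0,-3.83]
    - [-0.27,-1.06,0,-4.79]
    - [-0.39,-1.25,0,-5.75]
    - [-0.52,-1.42,0,-6.71]
    - [-0.67,-1.58,0,-7.67]

```text
clock: 5.07
position: [0.5413, 0.3317, 0.2094]
ee_rot: [0.004, 0.67, 0.743, 0.004]
contact_force: [7.7, 1.1, 0.1]
width: 0.023
gripper_force: 31.6
```

>>> drive_tool:
  rows:
    - [-0.01,-0.22,0,-0.96]
    - [-0.04,-0.44,0,-1.92]
    - [-0.1,-0.65,0,-2.88]
    - [-0.17,-0.86,0,-3.83]
    - [-0.27,-1.06,0,-4.79]
    - [-0.39,-1.25,0,-5.75]
    - [-0.52,-1.42,0,-6.71]
    - [-0.67,-1.58,0,-7.67]

```text
clock: 5.73
position: [0.5036, 0.3142, 0.2094]
ee_rot: [0.004, 0.326, 0.945, 0.005]
contact_force: [5.1, 11.2, -2.1]
width: 0.0228
gripper_force: 31.7
```

>>> drive_tool:
  rows:
    - [0,0,0,0]
    - [0,0,0,0]
    - [0,0,0,0]
    - [0,0,0,0]
    - [0,0,0,0]
    - [0,0,0,0]
    - [0,0,0,0]
    - [0,0,0,0]

```text
clock: 6.4
position: [0.501, 0.3109, 0.2092]
ee_rot: [0.002, 0.329, 0.944, 0.001]
contact_force: [5.5, -0.5, 4.5]
width: 0.0231
gripper_force: 32.0
```

```bash
sed -i 's/^AX=.*/AX=np.array([.5422,.278]);FR=-158.5/' h.py; python3 - <<'E'
from h import *
s=get_state();print(s['position'],s['contact_force'],s['qpos'])
tool([0.5,.2,.3])
p=s['position'][:2]-AX;print(np.degrees(np.arctan2(p[1],p[0])),np.linalg.norm(p))
E
```

```text
[0.50103969 0.31088324 0.20924256] [ 5.54802846 -0.53833649  4.51270895] [ 0.43846068  0.32314889  1.54770261 -0.00195483  1.26714376 -0.46073013]
h 141.6 units [-2.73 -3.5  -3.63] turn 0 tcp [0.501  0.3109 0.2092] clk 6.4
141.37840878651284 0.052682810493565546
```

>>> drive_tool:
  rows:
    - [0,0,0,0]
    - [0,0,0,0]
    - [0,0,0,0]
    - [0,0,0,0]
    - [0,0,-1,0]
    - [0,0,-2,0]
    - [0,0,-3.2,0]
    - [0,0,-4.4,0]
  grip: 50

```text
clock: 7.07
position: [0.4982, 0.311, 0.3188]
ee_rot: [-0.001, 0.329, 0.944, -0.001]
contact_force: [0.5, 0.7, 0.4]
width: 0.0501
gripper_force: 0.0
```

```bash
python3 - <<'E'
from h import *
tool([.4166,.2285,.30],201.5)
E
```

```text
h 141.6 units [ 0.51 -4.61  0.75] turn -9.98 tcp [0.4982 0.311  0.3188] clk 7.0667
```

>>> drive_tool:
  rows:
    - [0,-0.6,0,-1.18]
    - [0.1,-1.2,0,-2.36]
    - [0.2,-1.8,0,-3.54]
    - [0.3,-2.4,0,-4.72]
    - [0.4,-3,0,-5.9]
    - [0.5,-3.6,0.2,-7.08]
    - [0.5,-4.2,0.4,-8.26]
    - [0.51,-4.61,0.5,-9.44]
  grip: 85

```text
clock: 7.73
position: [0.4156, 0.2278, 0.3052]
ee_rot: [-0.001, -0.162, 0.987, -0.0]
contact_force: [0.7, 0.2, 0.5]
width: 0.0847
gripper_force: 0.0
```

>>> drive_tool:
  rows:
    - [0,0,0,-0.54]
    - [0,0,0,-0.54]
    - [0,0,0,-0.54]
    - [0,0,0,-0.54]
    - [0,0,0,-0.54]
    - [0,0,0,-0.54]
    - [0,0,0,-0.54]
    - [0,0,0,-0.54]

```text
clock: 8.4
position: [0.4177, 0.2289, 0.306]
ee_rot: [-0.0, -0.186, 0.982, -0.0]
contact_force: [-0.4, 0.1, 0.1]
width: 0.0851
gripper_force: 0.0
```

```bash
python3 - <<'E'
from h import *
im,d=crop('wrist',(120,100,400,300),2,'f1.png')
tool([.4166,.2285,.125],201.5);c=eyes.camera_info('wrist')
np.save('pics/f1d.npy',d);np.savez('pics/f1c.npz',**c)
for z in (.145,.135): print(px(c,[.4166,.2285,z]),(px(c,[.4166,.2285,z])-[120,100])*2)
P=pts(c,d);m=(P[...,2]>.125)&(P[...,2]<.15)&(np.hypot(P[...,0]-.4166,P[...,1]-.2285)<.05)
Q=P[m];print(len(Q),Q.min(0),Q.max(0),np.median(Q,0))
im,d=eyes.get_image('top');tray(im)
cv2.imwrite('pics/t2.png',im[:,:,::-1])
E
```

```text
h -158.5 units [0.04 0.   7.24] turn -0.0 tcp [0.4177 0.2288 0.306 ] clk 8.45
[318.34244482 188.16632419] [396.68488963 176.33264838]
[318.37928088 185.40992404] [396.75856175 170.81984808]
3072 [0.39077773 0.20130742 0.12520286] [0.44531016 0.25558195 0.14673662] [0.41531284 0.22732408 0.14194795]
ledge [0.0246 0.0247 0.3337 0.3339] tray y heading 61.3
pocket 1 [ 0.612  -0.1761]
pocket 2 [ 0.5803 -0.234 ]
pocket 3 [ 0.5487 -0.2919]
pocket 4 [ 0.517  -0.3498]
pocket 5 [ 0.4853 -0.4077]
```

View pics/f1.png

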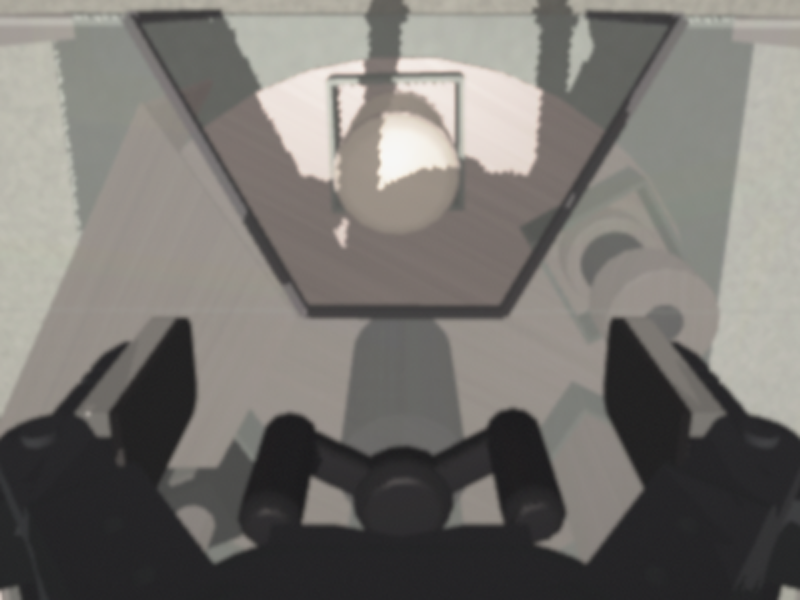

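The filter stands in the window at crop (396,172) and its depth extents measure 54.5 mm, centred on the TCP. I'll descend and grip.

>>> drive_tool:
  rows:
    - [0,0,1,0]
    - [0,0,2,0]
    - [0,0,3.2,0]
    - [0,0,4.4,0]
    - [0,0,5.5,0]
    - [0,0,6.3,0]
    - [0,0,6.9,0]
    - [0,0,7.24,0]

```text
clock: 9.17
position: [0.4165, 0.2283, 0.1232]
ee_rot: [-0.002, -0.186, 0.982, -0.0]
contact_force: [-1.5, -0.7, 13.3]
width: 0.0846
gripper_force: 6.7
```

>>> drive_tool:
  rows:
    - [0,0,0,0]
    - [0,0,0,0]
    - [0,0,0,0]
    - [0,0,0,0]
    - [0,0,0,0]
    - [0,0,0,0]
    - [0,0,0,0]
    - [0,0,0,0]
  grip: 45
  newtons: 50

```text
clock: 9.83
position: [0.4198, 0.2293, 0.1272]
ee_rot: [0.003, -0.186, 0.982, 0.0]
contact_force: [0.0, -1.9, 7.8]
width: 0.0523
gripper_force: 51.3
```

>>> drive_tool:
  rows:
    - [0,0,-0.3,0]
    - [0,0,-0.8,0]
    - [0,0,-1.5,0]
    - [0,0,-2.3,0]
    - [0,0,-3.2,0]
    - [0,0,-4.1,0]
    - [0,0,-5,0]
    - [0,0,-6,0]

```text
clock: 10.5
position: [0.4167, 0.2285, 0.2759]
ee_rot: [-0.001, -0.186, 0.982, -0.0]
contact_force: [0.2, 0.2, -2.7]
width: 0.0522
gripper_force: 52.8
```

```bash
python3 - <<'E'
from h import *
im,d=eyes.get_image('top');p3,y=tray(im)
tool([.612,-.1761,.25],61.3)
E
```

```text
ledge [0.0248 0.025  0.3337 0.3339] tray y heading 61.3
pocket 1 [ 0.6119 -0.176 ]
pocket 2 [ 0.5802 -0.2339]
pocket 3 [ 0.5486 -0.2918]
pocket 4 [ 0.5169 -0.3497]
pocket 5 [ 0.4853 -0.4077]
h -158.5 units [ -1.22 -17.92   1.25] turn 23.37 tcp [0.4195 0.2296 0.2812] clk 10.55
```

>>> drive_tool:
  rows:
    - [-0.03,-0.5,0,0.6]
    - [-0.1,-1.3,0,1.7]
    - [-0.16,-2.3,0,2.8]
    - [-0.24,-3.3,0,3.9]
    - [-0.31,-4.3,0,5.1]
    - [-0.38,-5.3,0,6.2]
    - [-0.45,-6.3,0,7.3]
    - [-0.52,-7.17,0,8.5]

```text
clock: 11.22
position: [0.4954, 0.0653, 0.2746]
ee_rot: [-0.0, 0.257, 0.966, -0.0]
contact_force: [0.4, 0.4, -2.6]
width: 0.0523
gripper_force: 53.0
```

>>> drive_tool:
  rows:
    - [-0.76,-0.47,0,1.15]
    - [-1.52,-0.95,0,2.3]
    - [-2.29,-1.42,0,3.45]
    - [-3.05,-1.9,0,4.6]
    - [-3.81,-2.37,0,5.75]
    - [-4.58,-2.84,0,6.9]
    - [-5.34,-3.32,0,8.05]
    - [-6.1,-3.79,0,9.2]

```text
clock: 11.88
position: [0.5815, -0.0917, 0.2745]
ee_rot: [-0.001, 0.676, 0.737, -0.0]
contact_force: [0.8, 0.5, -2.9]
width: 0.0523
gripper_force: 53.0
```

```bash
python3 - <<'E'
from h import *
tool([.6119,-.1760,.25],61.3);print(get_state()['gripper_force'])
E
```

```text
h 95.0 units [-3.47  0.92  0.98] turn 5.61 tcp [ 0.5815 -0.0917  0.2745] clk 11.8833
52.970491153537296
```

>>> drive_tool:
  rows:
    - [-0.6,0.15,0.2,1]
    - [-1.2,0.3,0.4,2]
    - [-1.8,0.45,0.6,3]
    - [-2.4,0.6,0.8,4]
    - [-3,0.8,1,5]
    - [-3.4,0.93,1,5.61]
    - [-3.4,0.93,1,5.61]
    - [-3.4,0.93,1,5.61]

```text
clock: 12.55
position: [0.6122, -0.1733, 0.2493]
ee_rot: [-0.001, 0.858, 0.513, -0.0]
contact_force: [-0.0, 1.0, -2.5]
width: 0.0522
gripper_force: 53.0
```

```bash
python3 - <<'E'
from h import *
im,d=eyes.get_image('top');p3,y=tray(im);cv2.imwrite('pics/t3.png',im[:,:,::-1])
im,d=crop('wrist',(120,100,400,300),2,'p1.png')
np.save('pics/p1d.npy',d)
c=eyes.camera_info('wrist');np.savez('pics/p1c.npz',**c)
tool([.6119,-.1760,.0865],61.3);print((px(c,[.6119,-.1760,.036])-[120,100])*2)
E
```

```text
ledge [0.0245 0.0246 0.1773 0.1774] tray y heading 61.5
pocket 1 [ 0.5742 -0.2444]
pocket 2 [ 0.5427 -0.3024]
pocket 3 [ 0.5112 -0.3604]
pocket 4 [ 0.4797 -0.4184]
pocket 5 [ 0.4482 -0.4764]
h 61.8 units [-0.13  0.06  6.54] turn 0.08 tcp [ 0.6121 -0.1725  0.25  ] clk 12.65
[405.00803384 160.9136923 ]
```

View pics/p1.png

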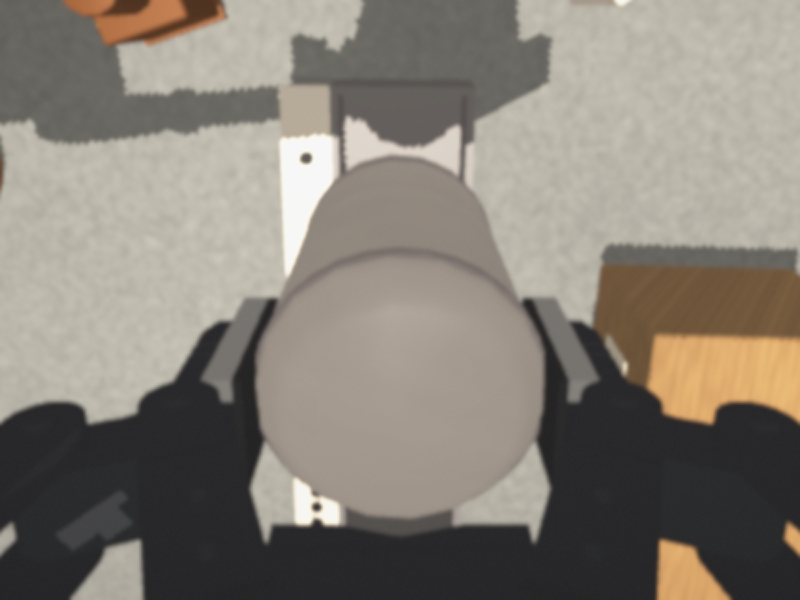

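The filter is held above pocket 1. The pocket's top edges show at crop x 335-470, with the far edge at y≈83. I'll check the pocket against the wrist view and measure the clearance to the carton.

```bash
python3 - <<'E'
from h import *
c=dict(np.load('pics/p1c.npz'));r=lambda u,v,z:ray(c,120+u/2,100+v/2,z)[:2]
y=np.array([np.cos(np.radians(61.3)),np.sin(np.radians(61.3))]);x=np.array([y[1],-y[0]])
p=np.array([.6119,-.176])
for n,u,v in [('far',402,83),('L',337,150),('R',467,150),('ledgeL',281,150),('stud',306,158)]:
    q=r(u,v,.036)-p;print(n,'tray x %.1f y %.1f mm'%(q@x*1e3,q@y*1e3))
# carton from initial top depth
cc=eyes.camera_info('top');d=np.load('pics/top0d.npy');P=pts(cc,d);m=(P[...,2]>.06)&(P[...,2]<.105)
Q=P[m][:,:2]-[.5486,-.2918];a,b=Q@x,Q@y
k=(a>.0)&(a<.25)&(abs(b)<.2)
import collections
for lo in np.arange(-.16,.2,.033):
    s=k&(b>lo)&(b<lo+.033)
    if s.sum()>5: print('carton: tray y %.3f min x %.3f'%(lo+.016,np.percentile(a[s],2)))
E
```

```text
far tray x -1.8 y 38.0 mm
L tray x -33.4 y 5.2 mm
R tray x 30.3 y 5.7 mm
ledgeL tray x -60.8 y 5.0 mm
stud tray x -48.7 y 1.1 mm
carton: tray y -0.078 min x 0.108
carton: tray y -0.045 min x 0.109
carton: tray y -0.012 min x 0.110
carton: tray y 0.021 min x 0.110
carton: tray y 0.054 min x 0.112
carton: tray y 0.186 min x 0.240
```

>>> drive_tool:
  rows:
    - [-0.07,0,0.7,0]
    - [-0.07,0,1.6,0]
    - [-0.07,0,2.6,0]
    - [-0.07,0,3.6,0]
    - [-0.07,0,4.5,0]
    - [-0.07,0,5.3,0]
    - [-0.07,0,5.9,0]
    - [-0.07,0,6.2,0]

```text
clock: 13.32
position: [0.6102, -0.1733, 0.0932]
ee_rot: [-0.002, 0.858, 0.513, -0.001]
contact_force: [-1.3, 0.1, -2.2]
width: 0.0523
gripper_force: 53.1
```

>>> drive_tool:
  rows:
    - [0,0,0,0]
    - [0,0,0.05,0]
    - [0,0,0.1,0]
    - [0,0,0.15,0]
    - [0,0,0.2,0]
    - [0,0,0.25,0]
    - [0,0,0.3,0]
    - [0,0,0.3,0]

```text
clock: 13.98
position: [0.6116, -0.1748, 0.0875]
ee_rot: [-0.0, 0.859, 0.512, -0.0]
contact_force: [0.3, 0.4, -2.4]
width: 0.0522
gripper_force: 53.1
```

No contact yet, so I'll lower in small steps.

>>> drive_tool:
  rows:
    - [0,0,0.02,0]
    - [0,0,0.04,0]
    - [0,0,0.06,0]
    - [0,0,0.08,0]
    - [0,0,0.1,0]
    - [0,0,0.1,0]
    - [0,0,0.1,0]
    - [0,0,0.1,0]

```text
clock: 14.65
position: [0.6118, -0.1748, 0.0862]
ee_rot: [0.0, 0.859, 0.513, 0.0]
contact_force: [-2.8, 0.9, 5.1]
width: 0.0525
gripper_force: 53.8
```

>>> drive_tool:
  rows:
    - [0,0,0,0]
    - [0,0,0,0]
    - [0,0,0,0]
    - [0,0,0,0]
    - [0,0,0,0]
    - [0,0,0,0]
    - [0,0,0,0]
    - [0,0,0,0]
  grip: 70

```text
clock: 15.32
position: [0.6117, -0.1748, 0.085]
ee_rot: [0.0, 0.859, 0.513, -0.0]
contact_force: [-0.3, 0.5, -0.1]
width: 0.0704
gripper_force: 0.0
```

>>> drive_tool:
  rows:
    - [0,0,-0.4,0]
    - [0,0,-1,0]
    - [0,0,-2,0]
    - [0,0,-3,0]
    - [0,0,-4,0]
    - [0,0,-5,0]
    - [0,0,-6,0]
    - [0,0,-7,0]

```text
clock: 15.98
position: [0.6115, -0.1747, 0.2624]
ee_rot: [0.0, 0.859, 0.513, 0.0]
contact_force: [-0.1, 0.3, 0.8]
width: 0.0706
gripper_force: 0.0
```

```bash
python3 - <<'E'
from h import *
im,d=eyes.get_image('wrist');c=eyes.camera_info('wrist');P=pts(c,d)
m=(P[...,2]>.085)&(P[...,2]<.12)&(np.hypot(P[...,0]-.6118,P[...,1]+.1748)<.045);Q=P[m]
print(len(Q),Q.min(0),Q.max(0),(Q.min(0)+Q.max(0))/2)
im,d=eyes.get_image('top');K=knobs3(d);print(K,axis_and_phase(K[:,:2]))
a=AX+.055*np.array([np.cos(np.radians(81.5)),np.sin(np.radians(81.5))]);print(a);tool([*a,.3],81.5)
for h in (21.5,141.5,261.5): print(h,AX+.055*np.array([np.cos(np.radians(h)),np.sin(np.radians(h))]))
E
```

```text
3177 [ 0.58860706 -0.20025372  0.08507095] [ 0.643006   -0.14546684  0.11256647] [ 0.61580653 -0.17286028  0.09881871]
[[ 0.5929062   0.29968004 61.        ]
 [ 0.53468722  0.22395047 61.        ]
 [ 0.49950594  0.31154298 64.        ]] (array([0.54236645, 0.27839116]), array([0.05484052, 0.05497963, 0.05418548]), np.float64(22.364002110345368))
[0.55032952 0.33239587]
h 61.7 units [ 16.68 -11.88  -1.35] turn -3.31 tcp [ 0.6139 -0.1757  0.2663] clk 16.0833
21.5 [0.59337297 0.29815757]
141.5 [0.49915655 0.31223831]
261.5 [0.53407048 0.22360413]
```

>>> drive_tool:
  rows:
    - [0.6,-0.5,-0.3,-0.6]
    - [1.5,-1.3,-0.7,-1.4]
    - [2.5,-2.2,-0.7,-2.3]
    - [3.5,-3.1,-0.7,-3.2]
    - [4.5,-3.9,-0.7,-4.1]
    - [5.5,-4.8,-0.7,-5]
    - [6.5,-5.7,-0.7,-5.9]
    - [7.5,-6.59,-0.7,-6.7]
  grip: 50

```text
clock: 16.75
position: [0.5546, 0.0698, 0.2775]
ee_rot: [-0.0, 0.629, 0.778, -0.0]
contact_force: [0.5, 0.1, -0.9]
width: 0.05
gripper_force: 0.0
```

>>> drive_tool:
  rows:
    - [1.4,-0.03,0,-0.95]
    - [2.8,-0.05,0,-1.9]
    - [4.2,-0.08,0,-2.9]
    - [5.6,-0.1,0,-3.8]
    - [7,-0.13,0,-4.8]
    - [8.4,-0.16,0,-5.7]
    - [9.4,-0.18,0,-6.4]
    - [9.98,-0.19,0,-6.65]

```text
clock: 17.42
position: [0.4983, 0.3143, 0.2774]
ee_rot: [-0.001, 0.325, 0.946, 0.0]
contact_force: [0.8, -0.7, -0.1]
width: 0.0501
gripper_force: 0.0
```

>>> drive_tool:
  rows:
    - [0,0,0,0]
    - [0,0,0,0]
    - [0,0,0,0]
    - [0,0,0,0]
    - [0,0,0,0]
    - [0,0,0,0]
    - [0,0,0,0]
    - [0,0,0,0]

```text
clock: 18.08
position: [0.4999, 0.3111, 0.2777]
ee_rot: [0.0, 0.328, 0.945, -0.0]
contact_force: [-0.9, 0.0, 0.1]
width: 0.0499
gripper_force: 0.0
```

```bash
python3 - <<'E'
from h import *
tool([.4993,.3118,.208],141.8)
E
```

```text
h 141.7 units [0.04 0.01 2.79] turn -0.01 tcp [0.4999 0.3111 0.2777] clk 18.0833
```

>>> drive_tool:
  rows:
    - [0.04,0,0.5,0]
    - [0.04,0,1,0]
    - [0.04,0,1.5,0]
    - [0.04,0,2,0]
    - [0.04,0,2.5,0]
    - [0.04,0,2.79,0]
    - [0.04,0,2.79,0]
    - [0.04,0,2.79,0]

```text
clock: 18.75
position: [0.499, 0.3121, 0.2078]
ee_rot: [-0.0, 0.328, 0.945, -0.0]
contact_force: [-0.1, -0.2, -0.1]
width: 0.0501
gripper_force: 0.0
```

>>> drive_tool:
  rows:
    - [0,0,0,0]
    - [0,0,0,0]
    - [0,0,0,0]
    - [0,0,0,0]
    - [0,0,0,0]
    - [0,0,0,0]
    - [0,0,0,0]
    - [0,0,0,0]
  grip: 15
  newtons: 30

```text
clock: 19.42
position: [0.4995, 0.3124, 0.2089]
ee_rot: [0.001, 0.328, 0.945, 0.001]
contact_force: [0.4, 0.1, 5.6]
width: 0.0228
gripper_force: 30.3
```

>>> drive_tool:
  rows:
    - [0,-0.14,0,-0.62]
    - [-0.02,-0.29,0,-1.25]
    - [-0.04,-0.43,0,-1.88]
    - [-0.07,-0.57,0,-2.5]
    - [-0.12,-0.71,0,-3.12]
    - [-0.17,-0.84,0,-3.75]
    - [-0.23,-0.97,0,-4.38]
    - [-0.29,-1.1,0,-5]

```text
clock: 20.08
position: [0.4892, 0.2876, 0.2089]
ee_rot: [0.002, 0.07, 0.998, 0.002]
contact_force: [3.1, 4.1, 2.5]
width: 0.0233
gripper_force: 29.9
```

>>> drive_tool:
  rows:
    - [0,-0.14,0,-0.62]
    - [-0.02,-0.29,0,-1.25]
    - [-0.04,-0.43,0,-1.88]
    - [-0.07,-0.57,0,-2.5]
    - [-0.12,-0.71,0,-3.12]
    - [-0.17,-0.84,0,-3.75]
    - [-0.23,-0.97,0,-4.38]
    - [-0.29,-1.1,0,-5]

```text
clock: 20.75
position: [0.4922, 0.2597, 0.2089]
ee_rot: [0.002, -0.19, 0.982, 0.002]
contact_force: [1.5, 4.8, 2.9]
width: 0.0229
gripper_force: 29.9
```

>>> drive_tool:
  rows:
    - [0,0,0,0]
    - [0,0,0,0]
    - [0,0,0,0]
    - [0,0,0,0]
    - [0,0,0,0]
    - [0,0,0,0]
    - [0,0,0,0]
    - [0,0,0,0]

```text
clock: 21.42
position: [0.4925, 0.2587, 0.2089]
ee_rot: [0.002, -0.188, 0.982, 0.001]
contact_force: [3.9, 2.3, 5.7]
width: 0.023
gripper_force: 30.7
```

>>> drive_tool:
  rows:
    - [0,0,0,0]
    - [0,0,0,0]
    - [0,0,0,0]
    - [0,0,0,0]
    - [0,0,-1,0]
    - [0,0,-2,0]
    - [0,0,-3,0]
    - [0,0,-4,0]
  grip: 50

```text
clock: 22.08
position: [0.4901, 0.2576, 0.3083]
ee_rot: [-0.001, -0.189, 0.982, -0.0]
contact_force: [0.6, 0.7, -0.2]
width: 0.05
gripper_force: 0.0
```

```bash
python3 - <<'E'
from h import *
tool([.4166,.2285,.3],201.5)
E
```

```text
h -158.3 units [3.16 0.01 0.33] turn 0.04 tcp [0.4901 0.2576 0.3083] clk 22.0833
```

>>> drive_tool:
  rows:
    - [0.8,0,0,0.04]
    - [1.6,0,0,0.04]
    - [2.4,0,0,0.04]
    - [3,0,0,0.04]
    - [3.14,0.01,0,0.04]
    - [3.14,0.01,0,0.04]
    - [3.14,0.01,0,0.04]
    - [3.14,0.01,0,0.04]
  grip: 76

```text
clock: 22.75
position: [0.4188, 0.2293, 0.3077]
ee_rot: [0.0, -0.187, 0.982, -0.0]
contact_force: [0.3, -0.6, 0.2]
width: 0.0761
gripper_force: 0.0
```

```bash
cat >> h.py <<'E'
def part(cx,cy,lo,hi,rad=.05):
    im,d=eyes.get_image('wrist');c=eyes.camera_info('wrist');P=pts(c,d)
    m=(P[...,2]>lo)&(P[...,2]<hi)&(np.hypot(P[...,0]-cx,P[...,1]-cy)<rad);Q=P[m]
    u=np.array([np.cos(np.radians(FR)),np.sin(np.radians(FR))]);v=np.array([-u[1],u[0]])
    a,b=(Q[:,:2]-AX)@u,(Q[:,:2]-AX)@v
    print('part n',len(Q),'radial %.4f..%.4f tang %.4f..%.4f'%(*np.percentile(a,[.5,99.5]),*np.percentile(b,[.5,99.5])),'top z',np.percentile(Q[:,2],95).round(4))
    ca,cb=(np.percentile(a,.5)+np.percentile(a,99.5))/2,(np.percentile(b,.5)+np.percentile(b,99.5))/2
    p=AX+ca*u+cb*v;print('centre',p.round(4));return im,d,p
E
python3 - <<'E'
from h import *
im,d,p=part(.4166,.2285,.13,.152);cv2.imwrite('pics/r1.png',im[100:400,120:520,::-1])
tool([*p,.130],201.5)
E
```

```text
part n 2882 radial 0.1101..0.1598 tang -0.0261..0.0224 top z 0.1442
centre [0.416  0.2302]
h -158.5 units [0.09 0.08 7.1 ] turn 0.0 tcp [0.4188 0.2293 0.3076] clk 22.8
```

View pics/r1.png

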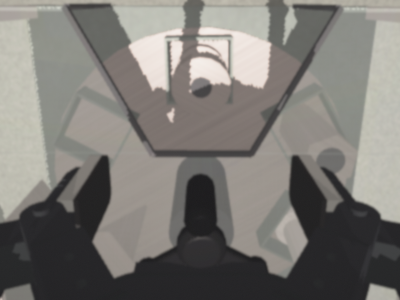

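The roller stands in the window at (200,75), with its centre 1.8 mm off tangentially. I'll grip the top flange at about z 0.128.

>>> drive_tool:
  rows:
    - [0.08,0.07,1,0]
    - [0.08,0.07,2,0]
    - [0.08,0.07,3.2,0]
    - [0.08,0.07,4.4,0]
    - [0.08,0.07,5.5,0]
    - [0.08,0.07,6.3,0]
    - [0.08,0.07,6.8,0]
    - [0.08,0.07,7.06,0]

```text
clock: 23.47
position: [0.4149, 0.2297, 0.129]
ee_rot: [-0.002, -0.187, 0.982, -0.0]
contact_force: [0.3, -0.5, 0.0]
width: 0.0759
gripper_force: 0.0
```

>>> drive_tool:
  rows:
    - [0,0,0,0]
    - [0,0,0,0]
    - [0,0,0,0]
    - [0,0,0,0]
    - [0,0,0,0]
    - [0,0,0,0]
    - [0,0,0,0]
    - [0,0,0,0]
  grip: 42
  newtons: 60

```text
clock: 24.13
position: [0.4159, 0.2301, 0.1319]
ee_rot: [0.001, -0.187, 0.982, 0.0]
contact_force: [0.7, -0.2, 0.1]
width: 0.0509
gripper_force: 62.9
```

>>> drive_tool:
  rows:
    - [0,0,-0.3,0]
    - [0,0,-0.8,0]
    - [0,0,-1.5,0]
    - [0,0,-2.3,0]
    - [0,0,-3.2,0]
    - [0,0,-4.1,0]
    - [0,0,-5,0]
    - [0,0,-6,0]

```text
clock: 24.8
position: [0.414, 0.2294, 0.2818]
ee_rot: [-0.001, -0.187, 0.982, -0.0]
contact_force: [0.9, 0.5, -3.7]
width: 0.0508
gripper_force: 63.2
```

```bash
python3 - <<'E'
from h import *
im,d=eyes.get_image('top');p3,y=tray(im)
tool([.58,-.233,.28],61.3)
E
```

```text
ledge [0.0244 0.0245 0.3337 0.3339] tray y heading 61.3
pocket 1 [ 0.6121 -0.1762]
pocket 2 [ 0.5804 -0.2341]
pocket 3 [ 0.5487 -0.2919]
pocket 4 [ 0.517  -0.3498]
pocket 5 [ 0.4854 -0.4077]
h -158.5 units [  0.73 -19.64   0.29] turn 23.37 tcp [0.4168 0.2305 0.2872] clk 24.85
```

>>> drive_tool:
  rows:
    - [0.02,-0.6,0,0.7]
    - [0.05,-1.5,0,1.8]
    - [0.08,-2.5,0,3]
    - [0.12,-3.6,0,4.2]
    - [0.16,-4.7,0,5.4]
    - [0.2,-5.8,0,6.6]
    - [0.23,-6.8,0,7.9]
    - [0.27,-7.85,0,9.1]

```text
clock: 25.52
position: [0.4804, 0.0438, 0.2805]
ee_rot: [-0.001, 0.281, 0.96, -0.0]
contact_force: [-0.2, 0.0, -4.1]
width: 0.0505
gripper_force: 63.6
```

>>> drive_tool:
  rows:
    - [-0.79,-0.59,0,1.16]
    - [-1.57,-1.18,0,2.33]
    - [-2.36,-1.77,0,3.5]
    - [-3.15,-2.36,0,4.66]
    - [-3.93,-2.94,0,5.83]
    - [-4.72,-3.53,0,7]
    - [-5.5,-4.12,0,8.15]
    - [-6.29,-4.71,0,9.3]

```text
clock: 26.18
position: [0.5507, -0.1395, 0.2802]
ee_rot: [-0.001, 0.697, 0.717, -0.0]
contact_force: [0.2, -0.2, -3.8]
width: 0.0504
gripper_force: 63.5
```

>>> drive_tool:
  rows:
    - [-0.7,0.23,0.2,1]
    - [-1.4,0.46,0.4,2]
    - [-2.1,0.7,0.6,3]
    - [-2.8,0.93,0.8,4]
    - [-3.4,1.12,1,4.7]
    - [-3.73,1.24,1,4.97]
    - [-3.73,1.24,1,4.97]
    - [-3.73,1.24,1,4.97]

```text
clock: 26.85
position: [0.585, -0.2303, 0.2558]
ee_rot: [-0.001, 0.856, 0.516, -0.0]
contact_force: [-0.3, 0.2, -4.0]
width: 0.0506
gripper_force: 63.5
```

```bash
cat >> h.py <<'E'
def ledge_wrist():
    """wrist view: white ledge line -> its centreline at z .036, and black studs as tray points"""
    im,d=eyes.get_image('wrist');c=eyes.camera_info('wrist');P=pts(c,d)
    m=(abs(P[...,2]-.036)<.006);g=im.max(2);return im,d,c,P
E
python3 - <<'E'
from h import *
im,d=eyes.get_image('wrist');c=eyes.camera_info('wrist')
cv2.imwrite('pics/p2.png',im[60:400,120:520,::-1]);np.savez('pics/p2c.npz',**c)
tool([.580,-.2328,.0915],61.3);print(px(c,[.58,-.2328,.036])-[120,60])
E
```

```text
h 62.2 units [-0.2  -0.12  6.59] turn 0.15 tcp [ 0.585  -0.2298  0.2562] clk 26.9
[198.01705967 120.85436027]
```

View pics/p2.png

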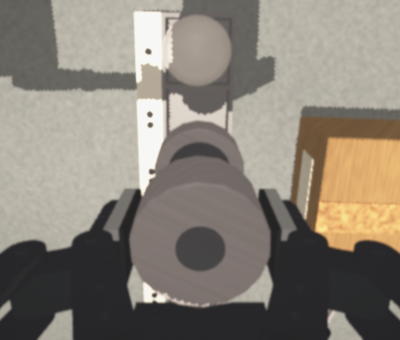

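The filter is standing in pocket 1. Pocket 2's two studs at (150,120) agree with the predicted centre (198,121) to about 1 mm. Lowering now.

>>> drive_tool:
  rows:
    - [-0.18,-0.12,0.6,0.15]
    - [-0.18,-0.12,1.5,0.15]
    - [-0.18,-0.12,2.5,0.15]
    - [-0.18,-0.12,3.5,0.15]
    - [-0.18,-0.12,4.5,0.15]
    - [-0.18,-0.12,5.3,0.15]
    - [-0.18,-0.12,6,0.15]
    - [-0.18,-0.12,6.4,0.15]

```text
clock: 27.57
position: [0.5794, -0.2315, 0.0948]
ee_rot: [-0.002, 0.86, 0.51, -0.001]
contact_force: [-0.5, 0.6, -4.4]
width: 0.0507
gripper_force: 63.6
```

>>> drive_tool:
  rows:
    - [0,0,0,0]
    - [0,0,0.04,0]
    - [0,0,0.08,0]
    - [0,0,0.12,0]
    - [0,0,0.16,0]
    - [0,0,0.16,0]
    - [0,0,0.16,0]
    - [0,0,0.16,0]

```text
clock: 28.23
position: [0.5808, -0.2335, 0.0927]
ee_rot: [0.0, 0.861, 0.509, 0.0]
contact_force: [0.8, -0.2, -4.4]
width: 0.0507
gripper_force: 63.6
```

>>> drive_tool:
  rows:
    - [0,0,0.02,0]
    - [0,0,0.04,0]
    - [0,0,0.06,0]
    - [0,0,0.08,0]
    - [0,0,0.09,0]
    - [0,0,0.09,0]
    - [0,0,0.09,0]
    - [0,0,0.09,0]

```text
clock: 28.9
position: [0.5807, -0.2334, 0.0909]
ee_rot: [0.0, 0.861, 0.509, 0.0]
contact_force: [-2.4, 2.1, 5.0]
width: 0.0508
gripper_force: 64.0
```

>>> drive_tool:
  rows:
    - [0,0,0,0]
    - [0,0,0,0]
    - [0,0,0,0]
    - [0,0,0,0]
    - [0,0,0,0]
    - [0,0,0,0]
    - [0,0,0,0]
    - [0,0,0,0]
  grip: 68

```text
clock: 29.57
position: [0.5807, -0.2334, 0.0901]
ee_rot: [0.0, 0.861, 0.509, -0.0]
contact_force: [-0.3, -0.1, 1.1]
width: 0.0678
gripper_force: 0.0
```

>>> drive_tool:
  rows:
    - [0,0,-0.4,0]
    - [0,0,-1,0]
    - [0,0,-2,0]
    - [0,0,-3,0]
    - [0,0,-4,0]
    - [0,0,-5,0]
    - [0,0,-6.3,0]
    - [0,0,-7.5,0]

```text
clock: 30.23
position: [0.5804, -0.2332, 0.28]
ee_rot: [0.0, 0.861, 0.509, 0.0]
contact_force: [0.8, -0.3, 0.5]
width: 0.0678
gripper_force: 0.0
```

```bash
python3 - <<'E'
from h import *
im,d=eyes.get_image('top');K=knobs3(d);print(K,axis_and_phase(K[:,:2]));print(np.degrees(np.arctan2(*(K[:,:2]-AX).T[::-1])))
tool([*AX,.3],81.5)
E
```

```text
[[ 0.58582358  0.24539121 61.        ]
 [ 0.55001273  0.33252678 65.        ]
 [ 0.49188913  0.25722591 60.        ]] (array([0.54257514, 0.2783813 ]), array([0.0543946 , 0.05465391, 0.05492379]), np.float64(82.49894624317815))
[ -36.77825312   81.84602147 -157.5635581 ]
h 61.2 units [ 17.19 -11.3   -0.51] turn -3.38 tcp [ 0.5831 -0.2346  0.2872] clk 30.2833
```

>>> drive_tool:
  rows:
    - [0.9,-0.6,0,-0.2]
    - [2.1,-1.3,0,-0.4]
    - [3.3,-2.1,0,-0.6]
    - [4.6,-2.9,0,-0.8]
    - [5.9,-3.7,0,-1]
    - [7.1,-4.4,0,-1.2]
    - [8.4,-5.2,0,-1.4]
    - [9.62,-5.99,0,-1.7]
  grip: 50

```text
clock: 30.95
position: [0.5648, 0.0514, 0.2784]
ee_rot: [0.0, 0.812, 0.584, 0.001]
contact_force: [-0.2, -0.3, -0.3]
width: 0.05
gripper_force: 0.0
```

>>> drive_tool:
  rows:
    - [1.5,-0.6,0,-0.3]
    - [3,-1.2,0,-0.6]
    - [4.5,-1.8,0,-0.9]
    - [6,-2.4,0,-1.2]
    - [7.5,-3,0,-1.5]
    - [8.8,-3.5,0,-1.75]
    - [9.9,-3.94,0,-1.75]
    - [10.53,-4.19,0,-1.75]

```text
clock: 31.62
position: [0.5489, 0.3359, 0.278]
ee_rot: [-0.0, 0.754, 0.657, 0.001]
contact_force: [1.0, 0.1, -0.4]
width: 0.0501
gripper_force: 0.0
```

>>> drive_tool:
  rows:
    - [0,0,0,0]
    - [0,0,0,0]
    - [0,0,0,0]
    - [0,0,0,0]
    - [0,0,0,0]
    - [0,0,0,0]
    - [0,0,0,0]
    - [0,0,0,0]

```text
clock: 32.28
position: [0.5498, 0.3318, 0.2777]
ee_rot: [0.0, 0.755, 0.655, 0.0]
contact_force: [-0.9, -0.7, -0.2]
width: 0.0503
gripper_force: 0.0
```

```bash
python3 - <<'E'
from h import *
tool([.5500,.3325,.208],81.9)
E
```

```text
h 81.9 units [0.03 0.   2.79] turn -0.0 tcp [0.5498 0.3318 0.2777] clk 32.2833
```

>>> drive_tool:
  rows:
    - [0.03,0,0.5,0]
    - [0.03,0,1,0]
    - [0.03,0,1.5,0]
    - [0.03,0,2,0]
    - [0.03,0,2.5,0]
    - [0.03,0,2.79,0]
    - [0.03,0,2.79,0]
    - [0.03,0,2.79,0]

```text
clock: 32.95
position: [0.5498, 0.3331, 0.2077]
ee_rot: [-0.0, 0.755, 0.656, -0.0]
contact_force: [0.5, 0.2, -0.3]
width: 0.0498
gripper_force: 0.0
```

>>> drive_tool:
  rows:
    - [0,0,0,0]
    - [0,0,0,0]
    - [0,0,0,0]
    - [0,0,0,0]
    - [0,0,0,0]
    - [0,0,0,0]
    - [0,0,0,0]
    - [0,0,0,0]
  grip: 15
  newtons: 30

```text
clock: 33.62
position: [0.55, 0.3334, 0.209]
ee_rot: [0.0, 0.755, 0.656, 0.001]
contact_force: [-1.2, 0.6, 5.7]
width: 0.023
gripper_force: 31.0
```

>>> drive_tool:
  rows:
    - [0,-0.14,0,-0.62]
    - [-0.02,-0.29,0,-1.25]
    - [-0.04,-0.43,0,-1.88]
    - [-0.07,-0.57,0,-2.5]
    - [-0.12,-0.71,0,-3.12]
    - [-0.17,-0.84,0,-3.75]
    - [-0.23,-0.97,0,-4.38]
    - [-0.29,-1.1,0,-5]

```text
clock: 34.28
position: [0.5236, 0.3303, 0.209]
ee_rot: [0.002, 0.558, 0.83, 0.002]
contact_force: [3.5, 0.8, 2.5]
width: 0.0234
gripper_force: 31.7
```

>>> drive_tool:
  rows:
    - [0,-0.14,0,-0.62]
    - [-0.02,-0.29,0,-1.25]
    - [-0.04,-0.43,0,-1.88]
    - [-0.07,-0.57,0,-2.5]
    - [-0.12,-0.71,0,-3.12]
    - [-0.17,-0.84,0,-3.75]
    - [-0.23,-0.97,0,-4.38]
    - [-0.29,-1.09,0,-4.95]

```text
clock: 34.95
position: [0.5008, 0.3141, 0.2089]
ee_rot: [0.002, 0.327, 0.945, 0.002]
contact_force: [3.0, 2.6, 2.5]
width: 0.0233
gripper_force: 31.6
```

>>> drive_tool:
  rows:
    - [0,0,0,0]
    - [0,0,0,0]
    - [0,0,0,0]
    - [0,0,0,0]
    - [0,0,0,0]
    - [0,0,0,0]
    - [0,0,0,0]
    - [0,0,0,0]

```text
clock: 35.62
position: [0.5006, 0.3135, 0.2089]
ee_rot: [0.002, 0.329, 0.944, 0.001]
contact_force: [2.3, 0.9, 5.6]
width: 0.0228
gripper_force: 31.5
```

>>> drive_tool:
  rows:
    - [0,0,0,0]
    - [0,0,0,0]
    - [0,0,0,0]
    - [0,0,0,0]
    - [0,0,-1,0]
    - [0,0,-2,0]
    - [0,0,-3,0]
    - [0,0,-4,0]
  grip: 50

```text
clock: 36.28
position: [0.4985, 0.3128, 0.3083]
ee_rot: [-0.001, 0.329, 0.944, -0.001]
contact_force: [-0.0, -0.3, 0.3]
width: 0.0499
gripper_force: 0.0
```

```bash
python3 - <<'E'
from h import *
tool([.4166,.2285,.3],201.5)
E
```

```text
h 141.6 units [ 0.47 -4.68  0.33] turn -9.98 tcp [0.4985 0.3128 0.3083] clk 36.2833
```

>>> drive_tool:
  rows:
    - [0,-0.6,0,-1.18]
    - [0.1,-1.2,0,-2.36]
    - [0.2,-1.8,0,-3.54]
    - [0.3,-2.4,0,-4.72]
    - [0.4,-3,0,-5.9]
    - [0.47,-3.6,0,-7.08]
    - [0.47,-4.2,0,-8.26]
    - [0.47,-4.68,0,-9.44]
  grip: 76

```text
clock: 36.95
position: [0.4158, 0.2277, 0.3075]
ee_rot: [-0.001, -0.162, 0.987, -0.0]
contact_force: [0.1, -0.1, 0.3]
width: 0.0758
gripper_force: 0.0
```

>>> drive_tool:
  rows:
    - [0,0,0,-0.54]
    - [0,0,0,-0.54]
    - [0,0,0,-0.54]
    - [0,0,0,-0.54]
    - [0,0,0,-0.54]
    - [0,0,0,-0.54]
    - [0,0,0,-0.54]
    - [0,0,0,-0.54]

```text
clock: 37.62
position: [0.4172, 0.2287, 0.3077]
ee_rot: [-0.0, -0.187, 0.982, -0.0]
contact_force: [-0.9, 0.6, 0.8]
width: 0.076
gripper_force: 0.0
```

```bash
python3 - <<'E'
from h import *
im,d,p=part(.4166,.2285,.13,.152)
c=eyes.camera_info('wrist');P=pts(c,d)
# hex outline of the top face
m=((abs(P[...,2]-.145)<.006)&(np.hypot(P[...,0]-p[0],P[...,1]-p[1])<.04)).astype(np.uint8)
m=cv2.morphologyEx(m,cv2.MORPH_CLOSE,np.ones((5,5)))
ct=max(cv2.findContours(m,0,2)[0],key=cv2.contourArea)
W=np.array([ray(c,u,v,.145)[:2] for u,v in ct[:,0]])
W0=W.mean(0);a=np.radians(np.arange(0,180,2));ext=[np.ptp(W@[np.cos(t),np.sin(t)]) for t in a]
i=int(np.argmin(ext));print('min width %.4f at %d deg'%(ext[i],i*2));print([(int(np.degrees(t)),round(e*1e3,1)) for t,e in zip(a,ext)][::5])
cv2.imwrite('pics/h1.png',cv2.resize(im[100:260,200:440,::-1],None,fx=3,fy=3))
tool([*p,.126],201.5)
E
```

```text
part n 2438 radial 0.1103..0.1572 tang -0.0266..0.0180 top z 0.1465
centre [0.4162 0.2329]
min width 0.0439 at 102 deg
[(0, np.float64(49.7)), (10, np.float64(50.8)), (20, np.float64(50.3)), (29, np.float64(48.9)), (40, np.float64(46.0)), (50, np.float64(47.3)), (59, np.float64(49.5)), (70, np.float64(50.3)), (80, np.float64(49.8)), (90, np.float64(47.8)), (100, np.float64(44.6)), (110, np.float64(46.5)), (119, np.float64(49.2)), (130, np.float64(50.3)), (140, np.float64(50.0)), (150, np.float64(48.1)), (160, np.float64(45.2)), (170, np.float64(47.1))]
h -158.5 units [-0.03  0.18  7.27] turn 0.0 tcp [0.4172 0.2286 0.3077] clk 37.6667
```

View pics/h1.png

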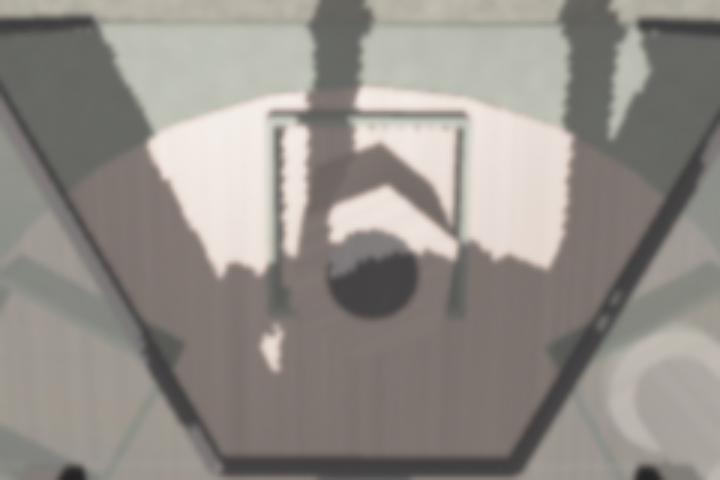

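The hex coupling is in the window at (375,275). Its flats are normal to 102° and the flat width measures 43.9 mm, so I'll turn the tool 10° to close on the flats.

>>> drive_tool:
  rows:
    - [-0.03,0.18,0.6,0.8]
    - [-0.03,0.18,1.6,1.67]
    - [-0.03,0.18,2.8,1.67]
    - [-0.03,0.18,4,1.67]
    - [-0.03,0.18,5.2,1.67]
    - [-0.03,0.18,6.3,1.67]
    - [-0.03,0.18,6.9,1.67]
    - [-0.03,0.18,7.24,1.67]
  grip: 68

```text
clock: 38.33
position: [0.415, 0.2328, 0.1262]
ee_rot: [-0.002, -0.1, 0.995, -0.0]
contact_force: [-15.7, -11.6, 63.6]
width: 0.0679
gripper_force: 12.9
```

>>> drive_tool:
  rows:
    - [0,0,0,0]
    - [0,0,0,0]
    - [0,0,0,0]
    - [0,0,0,0]
    - [0,0,0,0]
    - [0,0,0,0]
    - [0,0,0,0]
    - [0,0,0,0]
  grip: 36
  newtons: 60

```text
clock: 39.0
position: [0.4179, 0.2338, 0.1286]
ee_rot: [0.002, -0.1, 0.995, 0.001]
contact_force: [0.2, 0.8, 5.7]
width: 0.0493
gripper_force: 61.1
```

>>> drive_tool:
  rows:
    - [0,0,-0.3,0]
    - [0,0,-0.8,0]
    - [0,0,-1.5,0]
    - [0,0,-2.3,0]
    - [0,0,-3.2,0]
    - [0,0,-4.1,0]
    - [0,0,-5,0]
    - [0,0,-6,0]

```text
clock: 39.67
position: [0.4152, 0.2326, 0.2774]
ee_rot: [-0.001, -0.1, 0.995, -0.0]
contact_force: [0.2, 0.7, -3.6]
width: 0.0494
gripper_force: 62.8
```

```bash
python3 - <<'E'
from h import *
im,d=eyes.get_image('top');p3,y=tray(im)
tool([.5485,-.2907,.28],61.3)
E
```

```text
ledge [0.0249 0.025  0.3327 0.3329] tray y heading 61.3
pocket 1 [ 0.6162 -0.1678]
pocket 2 [ 0.5845 -0.2256]
pocket 3 [ 0.5528 -0.2835]
pocket 4 [ 0.521  -0.3414]
pocket 5 [ 0.4893 -0.3992]
h -168.5 units [ -0.94 -21.6    0.11] turn 21.7 tcp [0.4179 0.2337 0.2828] clk 39.7167
```

The tray has been knocked about 9 mm, so I'll use the fresh pockets. The grip opening of 49 mm suggests the coupling is held on its corners. I'll look at the held part.

```bash
python3 - <<'E'
from h import *
im,d=eyes.get_image('wrist')
cv2.imwrite('pics/h2.png',cv2.resize(im[180:400,200:440,::-1],None,fx=3,fy=2.7))
E
```

```text
(no output)
```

View pics/h2.png

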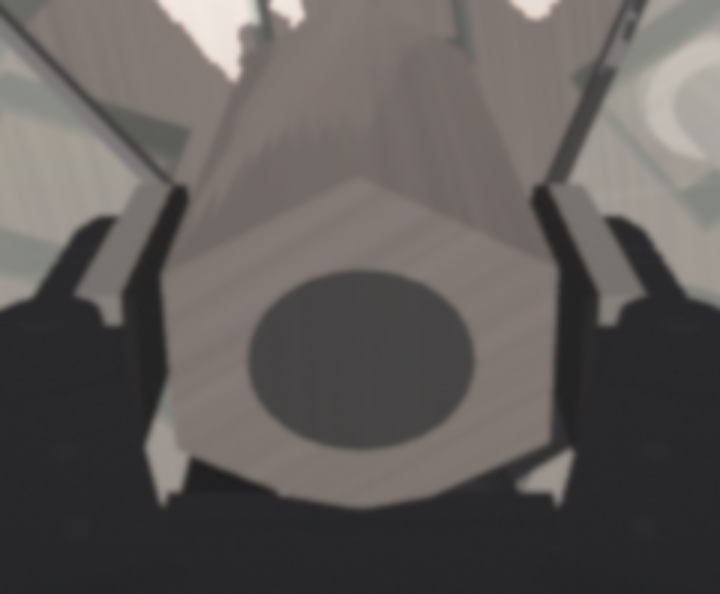

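The image shows the coupling held on its flats (left and right), upright and centred at (360,360). Moving on to pocket 3.

>>> drive_tool:
  rows:
    - [-0.04,-0.7,0,0.7]
    - [-0.1,-1.7,0,1.7]
    - [-0.16,-2.8,0,2.8]
    - [-0.22,-3.9,0,3.9]
    - [-0.28,-5.1,0,5]
    - [-0.35,-6.3,0,6.2]
    - [-0.42,-7.4,0,7.4]
    - [-0.48,-8.52,0,8.5]

```text
clock: 40.43
position: [0.4695, 0.0253, 0.2753]
ee_rot: [-0.001, 0.341, 0.94, -0.0]
contact_force: [1.1, 0.7, -3.9]
width: 0.0496
gripper_force: 63.4
```

>>> drive_tool:
  rows:
    - [-0.87,-0.62,0,1.12]
    - [-1.73,-1.25,0,2.25]
    - [-2.6,-1.87,0,3.38]
    - [-3.46,-2.49,0,4.5]
    - [-4.33,-3.11,0,5.62]
    - [-5.19,-3.74,0,6.75]
    - [-6.06,-4.36,0,7.88]
    - [-6.92,-4.98,0,9]

```text
clock: 41.1
position: [0.5239, -0.1804, 0.275]
ee_rot: [-0.002, 0.731, 0.683, -0.001]
contact_force: [0.3, 1.4, -2.8]
width: 0.0495
gripper_force: 63.3
```

>>> drive_tool:
  rows:
    - [-0.8,0.26,0.2,0.8]
    - [-1.6,0.53,0.4,1.6]
    - [-2.4,0.79,0.6,2.4]
    - [-3.1,1.02,0.8,3.2]
    - [-3.7,1.22,1,3.9]
    - [-4.05,1.33,1,4.2]
    - [-4.05,1.33,1,4.2]
    - [-4.05,1.33,1,4.2]

```text
clock: 41.77
position: [0.5511, -0.2821, 0.2509]
ee_rot: [-0.001, 0.86, 0.51, -0.0]
contact_force: [-0.2, -0.2, -3.5]
width: 0.0497
gripper_force: 63.3
```

```bash
python3 - <<'E'
from h import *
tool([.5524,-.2823,.0885],61.3)
im,d=eyes.get_image('wrist');c=eyes.camera_info('wrist')
cv2.imwrite('pics/p3.png',im[60:400,120:520,::-1])
# white ledge and studs seen by the wrist camera, in tray axes about pocket 3
y=np.array([np.cos(np.radians(61.3)),np.sin(np.radians(61.3))]);x=np.array([y[1],-y[0]]);p=np.array([.5528,-.2835])
g=im.max(2);L=ray(c,320,200,.036)
P=pts(c,d);m=(abs(P[...,2]-.036)<.008)&(g<70)
q=(P[...,:2]-p);a,b=q@x,q@y
m=(m&(a>-.057)&(a<-.038)&(abs(b)<.2)).astype(np.uint8)
n,l,st,ce=cv2.connectedComponentsWithStats(m)
for i in range(1,n):
    if 3<st[i,4]<60:
        r=ray(c,*ce[i],.036)[:2]-p;print('stud',st[i,4],'tray x %.1f y %.1f'%(r@x*1e3,r@y*1e3))
E
```

```text
h 61.3 units [0.02 0.05 6.49] turn 0.01 tcp [ 0.5511 -0.2821  0.2509] clk 41.7667
stud 25 tray x -49.3 y 134.1
```

>>> drive_tool:
  rows:
    - [0.02,0.03,0.6,0]
    - [0.02,0.03,1.5,0]
    - [0.02,0.03,2.5,0]
    - [0.02,0.03,3.5,0]
    - [0.02,0.03,4.5,0]
    - [0.02,0.03,5.3,0]
    - [0.02,0.03,5.9,0]
    - [0.02,0.03,6.2,0]

```text
clock: 42.48
position: [0.5513, -0.2804, 0.0951]
ee_rot: [-0.002, 0.86, 0.511, -0.001]
contact_force: [-1.0, 0.3, -4.4]
width: 0.0494
gripper_force: 63.3
```

>>> drive_tool:
  rows:
    - [0,0,0,0]
    - [0,0,0.05,0]
    - [0,0,0.1,0]
    - [0,0,0.15,0]
    - [0,0,0.2,0]
    - [0,0,0.2,0]
    - [0,0,0.2,0]
    - [0,0,0.2,0]

```text
clock: 43.15
position: [0.5526, -0.2826, 0.0922]
ee_rot: [0.0, 0.86, 0.51, 0.0]
contact_force: [-0.0, -0.7, -3.7]
width: 0.0497
gripper_force: 63.3
```

>>> drive_tool:
  rows:
    - [0,0,0.03,0]
    - [0,0,0.06,0]
    - [0,0,0.09,0]
    - [0,0,0.12,0]
    - [0,0,0.12,0]
    - [0,0,0.12,0]
    - [0,0,0.12,0]
    - [0,0,0.12,0]

```text
clock: 43.82
position: [0.5526, -0.2825, 0.0889]
ee_rot: [0.0, 0.86, 0.51, 0.0]
contact_force: [0.2, 0.9, -4.7]
width: 0.0496
gripper_force: 63.3
```

>>> drive_tool:
  rows:
    - [0,0,0.02,0]
    - [0,0,0.04,0]
    - [0,0,0.06,0]
    - [0,0,0.06,0]
    - [0,0,0.06,0]
    - [0,0,0.06,0]
    - [0,0,0.06,0]
    - [0,0,0.06,0]

```text
clock: 44.48
position: [0.5526, -0.2825, 0.0878]
ee_rot: [0.0, 0.86, 0.51, 0.0]
contact_force: [-0.4, 1.2, 1.4]
width: 0.05
gripper_force: 63.5
```

>>> drive_tool:
  rows:
    - [0,0,0,0]
    - [0,0,0,0]
    - [0,0,0,0]
    - [0,0,0,0]
    - [0,0,0,0]
    - [0,0,0,0]
    - [0,0,0,0]
    - [0,0,0,0]
  grip: 68

```text
clock: 45.15
position: [0.5526, -0.2826, 0.0874]
ee_rot: [0.0, 0.86, 0.51, 0.0]
contact_force: [0.3, -0.9, -0.3]
width: 0.0679
gripper_force: 0.0
```

>>> drive_tool:
  rows:
    - [0,0,-0.4,0]
    - [0,0,-1,0]
    - [0,0,-2,0]
    - [0,0,-3,0]
    - [0,0,-4,0]
    - [0,0,-5,0]
    - [0,0,-6.3,0]
    - [0,0,-7.6,0]

```text
clock: 45.82
position: [0.552, -0.2822, 0.2793]
ee_rot: [-0.0, 0.86, 0.51, -0.0]
contact_force: [0.9, -0.0, 0.9]
width: 0.0683
gripper_force: 0.0
```

```bash
python3 - <<'E'
from h import *
im,d=eyes.get_image('top');K=knobs3(d);print(K,axis_and_phase(K[:,:2]));print(np.degrees(np.arctan2(*(K[:,:2]-AX).T[::-1])))
tool([*(AX+.055*np.array([np.cos(np.radians(21.8)),np.sin(np.radians(21.8))])),.3],21.8)
part(.5526,-.2825,.085,.115,.045)
E
```

```text
[[ 0.59393272  0.29729033 63.        ]
 [ 0.53388966  0.22436614 63.        ]
 [ 0.49965552  0.3125644  64.        ]] (array([0.54249263, 0.27807362]), array([0.05491233, 0.05439214, 0.05499665]), np.float64(20.84810274768936))
[ 20.44971    -98.80770386 140.90857029]
h 61.3 units [21.17 -9.84 -0.51] turn 6.58 tcp [ 0.5549 -0.284   0.2872] clk 45.8667
part n 2273 radial 0.1586..0.2176 tang 0.4926..0.5452 top z 0.1032
centre [ 0.5574 -0.2737]
```

>>> drive_tool:
  rows:
    - [1,-0.46,0,0.4]
    - [2.3,-1.06,0,0.8]
    - [3.7,-1.7,0,1.2]
    - [5.1,-2.34,0,1.6]
    - [6.5,-2.98,0,2]
    - [7.9,-3.62,0,2.5]
    - [9.3,-4.27,0,3]
    - [10.57,-4.85,0,3.4]
  grip: 50

```text
clock: 46.58
position: [0.5725, 0.0098, 0.2774]
ee_rot: [-0.0, 0.937, 0.348, -0.0]
contact_force: [0.1, 0.2, -0.0]
width: 0.0499
gripper_force: 0.0
```

>>> drive_tool:
  rows:
    - [1.1,-1.1,0,0.5]
    - [2.2,-2.2,0,1]
    - [3.3,-3.3,0,1.5]
    - [4.4,-4.4,0,2]
    - [5.5,-5.5,0,2.5]
    - [6.6,-6.6,0,3]
    - [7.6,-7.6,0,3.33]
    - [8.22,-8.23,0,3.33]

```text
clock: 47.25
position: [0.5931, 0.3014, 0.2769]
ee_rot: [-0.001, 0.983, 0.182, -0.0]
contact_force: [0.6, -0.4, 0.6]
width: 0.0498
gripper_force: 0.0
```

>>> drive_tool:
  rows:
    - [0,0,0,0]
    - [0,0,0,0]
    - [0,0,0,0]
    - [0,0,0,0]
    - [0,0,0,0]
    - [0,0,0,0]
    - [0,0,0,0]
    - [0,0,0,0]

```text
clock: 47.92
position: [0.5939, 0.2969, 0.2775]
ee_rot: [0.0, 0.983, 0.181, 0.0]
contact_force: [-0.8, -0.2, -1.0]
width: 0.0503
gripper_force: 0.0
```

```bash
python3 - <<'E'
from h import *
tool([.5937,.2975,.208],20.9)
E
```

```text
h 20.9 units [ 0.   -0.02  2.78] turn -0.01 tcp [0.5939 0.2969 0.2775] clk 47.9167
```

>>> drive_tool:
  rows:
    - [0,0,0.5,0]
    - [0,0,1,0]
    - [0,0,1.5,0]
    - [0,0,2,0]
    - [0,0,2.5,0]
    - [0,0,2.78,0]
    - [0,0,2.78,0]
    - [0,0,2.78,0]

```text
clock: 48.58
position: [0.5938, 0.2974, 0.2078]
ee_rot: [0.0, 0.983, 0.181, -0.0]
contact_force: [0.5, 0.6, 0.7]
width: 0.05
gripper_force: 0.0
```

>>> drive_tool:
  rows:
    - [0,0,0,0]
    - [0,0,0,0]
    - [0,0,0,0]
    - [0,0,0,0]
    - [0,0,0,0]
    - [0,0,0,0]
    - [0,0,0,0]
    - [0,0,0,0]
  grip: 15
  newtons: 30

```text
clock: 49.25
position: [0.594, 0.2986, 0.2091]
ee_rot: [-0.001, 0.983, 0.182, 0.001]
contact_force: [-1.0, 3.6, 5.8]
width: 0.0234
gripper_force: 30.2
```

>>> drive_tool:
  rows:
    - [-0.01,-0.22,0,-0.96]
    - [-0.04,-0.44,0,-1.92]
    - [-0.1,-0.65,0,-2.88]
    - [-0.17,-0.86,0,-3.83]
    - [-0.27,-1.06,0,-4.79]
    - [-0.39,-1.25,0,-5.75]
    - [-0.52,-1.42,0,-6.71]
    - [-0.67,-1.58,0,-7.67]

```text
clock: 49.92
position: [0.5671, 0.3276, 0.209]
ee_rot: [0.003, 0.833, 0.554, 0.003]
contact_force: [5.0, -0.7, 2.8]
width: 0.0232
gripper_force: 29.9
```

>>> drive_tool:
  rows:
    - [-0.01,-0.22,0,-0.96]
    - [-0.04,-0.44,0,-1.92]
    - [-0.1,-0.65,0,-2.88]
    - [-0.17,-0.86,0,-3.83]
    - [-0.27,-1.06,0,-4.79]
    - [-0.39,-1.25,0,-5.75]
    - [-0.52,-1.42,0,-6.71]
    - [-0.67,-1.58,0,-7.67]

```text
clock: 50.58
position: [0.5246, 0.3303, 0.209]
ee_rot: [0.003, 0.55, 0.835, 0.004]
contact_force: [6.6, 6.4, 0.8]
width: 0.0231
gripper_force: 30.2
```

>>> drive_tool:
  rows:
    - [0,-0.14,0,-0.6]
    - [-0.02,-0.27,0,-1.19]
    - [-0.04,-0.41,0,-1.79]
    - [-0.07,-0.54,0,-2.38]
    - [-0.11,-0.68,0,-2.98]
    - [-0.15,-0.8,0,-3.57]
    - [-0.21,-0.93,0,-4.17]
    - [-0.27,-1.05,0,-4.77]

```text
clock: 51.25
position: [0.5018, 0.3149, 0.209]
ee_rot: [0.002, 0.327, 0.945, 0.004]
contact_force: [3.5, 8.4, 2.7]
width: 0.0233
gripper_force: 30.3
```

>>> drive_tool:
  rows:
    - [0,0,0,0]
    - [0,0,0,0]
    - [0,0,0,0]
    - [0,0,0,0]
    - [0,0,0,0]
    - [0,0,0,0]
    - [0,0,0,0]
    - [0,0,0,0]

```text
clock: 51.92
position: [0.501, 0.3133, 0.209]
ee_rot: [0.001, 0.329, 0.944, 0.002]
contact_force: [2.0, 5.7, 5.3]
width: 0.0235
gripper_force: 30.5
```

>>> drive_tool:
  rows:
    - [0,0,0,0]
    - [0,0,0,0]
    - [0,0,0,0]
    - [0,0,0,0]
    - [0,0,-1,0]
    - [0,0,-2,0]
    - [0,0,-3,0]
    - [0,0,-4,0]
  grip: 50

```text
clock: 52.58
position: [0.4992, 0.3115, 0.3083]
ee_rot: [-0.0, 0.329, 0.944, -0.001]
contact_force: [1.1, -0.1, 0.1]
width: 0.0499
gripper_force: 0.0
```

```bash
python3 - <<'E'
from h import *
tool([.4166,.2285,.3],201.5)
E
```

```text
h 141.5 units [ 0.52 -4.65  0.33] turn -9.99 tcp [0.4992 0.3115 0.3083] clk 52.5833
```

>>> drive_tool:
  rows:
    - [0,-0.6,0,-1.18]
    - [0.1,-1.2,0,-2.36]
    - [0.2,-1.8,0,-3.54]
    - [0.3,-2.4,0,-4.72]
    - [0.4,-3,0,-5.9]
    - [0.5,-3.6,0,-7.08]
    - [0.5,-4.2,0,-8.26]
    - [0.5,-4.65,0,-9.44]
  grip: 50

```text
clock: 53.25
position: [0.4162, 0.2275, 0.3075]
ee_rot: [-0.001, -0.161, 0.987, -0.001]
contact_force: [-0.2, -0.5, 0.6]
width: 0.0498
gripper_force: 0.0
```

>>> drive_tool:
  rows:
    - [0,0,0,-0.54]
    - [0,0,0,-0.54]
    - [0,0,0,-0.54]
    - [0,0,0,-0.54]
    - [0,0,0,-0.54]
    - [0,0,0,-0.54]
    - [0,0,0,-0.54]
    - [0,0,0,-0.54]

```text
clock: 53.92
position: [0.4176, 0.2289, 0.3077]
ee_rot: [-0.0, -0.186, 0.983, -0.0]
contact_force: [0.4, 1.2, -0.8]
width: 0.0498
gripper_force: 0.0
```

```bash
python3 - <<'E'
from h import *
im,d,p=part(.4166,.2285,.13,.152)
cv2.imwrite('pics/s1.png',cv2.resize(im[100:260,200:440,::-1],None,fx=3,fy=3))
c=eyes.camera_info('wrist');P=pts(c,d)
m=((P[...,2]>.085)&(P[...,2]<.112)&(np.hypot(P[...,0]-p[0],P[...,1]-p[1])<.04)).astype(np.uint8)
ct=np.argwhere(m)[:,::-1].astype(np.float32);print(len(ct),cv2.minAreaRect(ct))
W=np.array([ray(c,u,v,.105)[:2] for u,v in ct],np.float32);print('body rect',cv2.minAreaRect(W*1000))
tool([*p,.130],201.5)
E
```

```text
part n 664 radial 0.1239..0.1464 tang -0.0149..0.0078 top z 0.1461
centre [0.4152 0.2318]
1138 ((323.4900207519531, 176.07000732421875), (44.2648811340332, 43.84061813354492), 8.130102157592773)
body rect ((413.6315002441406, 232.55191040039062), (42.36139678955078, 41.74278259277344), 13.12442398071289)
h -158.5 units [0.05 0.14 7.11] turn -0.01 tcp [0.4176 0.2289 0.3077] clk 53.9667
```

View pics/s1.png

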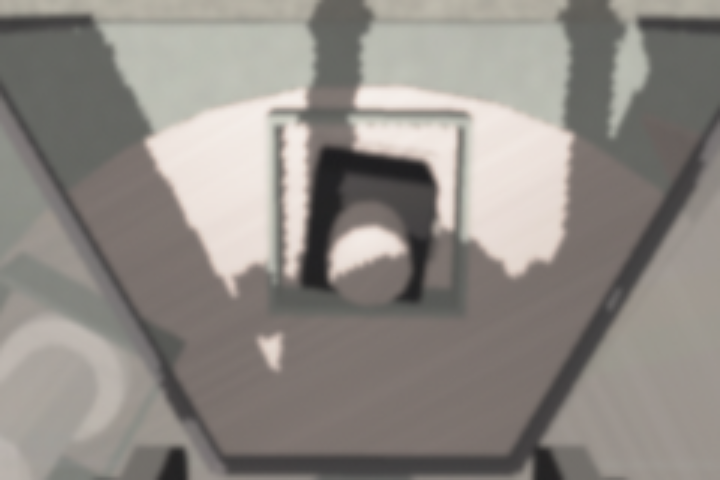

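A black solenoid with a steel stem is at (370,265), and its body is turned about 8° from the tool. I'll turn with it and grip the stem.

>>> drive_tool:
  rows:
    - [0.05,0.13,0.6,0.7]
    - [0.05,0.13,1.5,1.4]
    - [0.05,0.13,2.7,1.4]
    - [0.05,0.13,3.9,1.4]
    - [0.05,0.13,5,1.4]
    - [0.05,0.13,6,1.4]
    - [0.05,0.13,6.6,1.4]
    - [0.05,0.13,7,1.4]
  grip: 46

```text
clock: 54.63
position: [0.414, 0.2309, 0.1308]
ee_rot: [-0.002, -0.114, 0.994, -0.0]
contact_force: [0.6, -0.2, 1.3]
width: 0.046
gripper_force: 0.0
```

>>> drive_tool:
  rows:
    - [0,0,0,0]
    - [0,0,0,0]
    - [0,0,0,0]
    - [0,0,0,0]
    - [0,0,0,0]
    - [0,0,0,0]
    - [0,0,0,0]
    - [0,0,0,0]
  grip: 15
  newtons: 60

```text
clock: 55.3
position: [0.4152, 0.2314, 0.133]
ee_rot: [0.0, -0.114, 0.994, 0.0]
contact_force: [1.3, 0.1, -2.0]
width: 0.0226
gripper_force: 58.8
```

>>> drive_tool:
  rows:
    - [0,0,-0.3,0]
    - [0,0,-0.8,0]
    - [0,0,-1.5,0]
    - [0,0,-2.3,0]
    - [0,0,-3.2,0]
    - [0,0,-4.1,0]
    - [0,0,-5,0]
    - [0,0,-6,0]

```text
clock: 55.97
position: [0.4146, 0.2311, 0.2841]
ee_rot: [-0.0, -0.114, 0.994, -0.0]
contact_force: [0.3, -0.1, -3.9]
width: 0.0225
gripper_force: 58.9
```

```bash
python3 - <<'E'
from h import *
im,d=eyes.get_image('top');p3,y=tray(im)
tool([.5206,-.340,.28],61.3)
E
```

```text
ledge [0.0248 0.025  0.3328 0.3329] tray y heading 61.2
pocket 1 [ 0.6166 -0.168 ]
pocket 2 [ 0.5847 -0.2259]
pocket 3 [ 0.5529 -0.2837]
pocket 4 [ 0.5211 -0.3415]
pocket 5 [ 0.4893 -0.3993]
h -166.9 units [  1.14 -23.23   0.38] turn 21.96 tcp [0.4173 0.2322 0.2895] clk 56.0167
```

>>> drive_tool:
  rows:
    - [0.04,-0.8,0,0.7]
    - [0.09,-1.9,0,1.8]
    - [0.15,-3.2,0,3]
    - [0.21,-4.5,0,4.2]
    - [0.27,-5.8,0,5.4]
    - [0.33,-7.1,0,6.6]
    - [0.4,-8.5,0,7.8]
    - [0.46,-9.76,0,9]

```text
clock: 56.68
position: [0.4589, -0.0108, 0.283]
ee_rot: [0.0, 0.351, 0.936, -0.0]
contact_force: [1.3, 0.4, -2.8]
width: 0.0223
gripper_force: 59.3
```

>>> drive_tool:
  rows:
    - [-0.95,-0.76,0,1.12]
    - [-1.91,-1.53,0,2.25]
    - [-2.86,-2.29,0,3.38]
    - [-3.82,-3.06,0,4.5]
    - [-4.77,-3.82,0,5.62]
    - [-5.72,-4.58,0,6.75]
    - [-6.68,-5.35,0,7.88]
    - [-7.63,-6.11,0,9]

```text
clock: 57.35
position: [0.5039, -0.2506, 0.2828]
ee_rot: [-0.0, 0.738, 0.675, 0.0]
contact_force: [1.3, 0.1, -3.1]
width: 0.0223
gripper_force: 59.3
```

>>> drive_tool:
  rows:
    - [-0.8,0.22,0.2,0.8]
    - [-1.6,0.44,0.4,1.6]
    - [-2.3,0.63,0.6,2.4]
    - [-2.9,0.79,0.8,3.2]
    - [-3.3,0.9,1,3.8]
    - [-3.59,0.98,1,3.98]
    - [-3.59,0.98,1,3.98]
    - [-3.59,0.98,1,3.98]

```text
clock: 58.02
position: [0.5209, -0.3404, 0.2579]
ee_rot: [-0.0, 0.86, 0.511, 0.0]
contact_force: [0.2, -0.1, -3.8]
width: 0.0225
gripper_force: 59.3
```

```bash
python3 - <<'E'
from h import *
tool([.5207,-.3402,.093],61.3)
im,d=eyes.get_image('wrist')
cv2.imwrite('pics/p4.png',im[60:400,120:520,::-1])
E
```

```text
h 61.4 units [ 0.   -0.01  6.59] turn 0.02 tcp [ 0.5209 -0.3404  0.2579] clk 58.0167
```

View pics/p4.png

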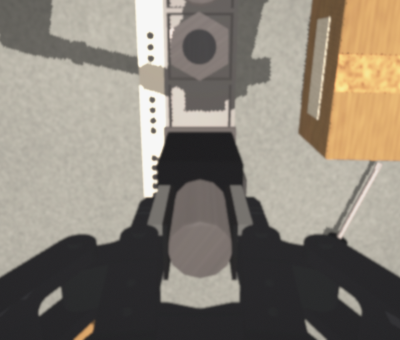

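The coupling stands in pocket 3. The solenoid is square to the tray over pocket 4, whose four studs show at (152,99-131). Lowering.

>>> drive_tool:
  rows:
    - [0,0,0.6,0]
    - [0,0,1.5,0]
    - [0,0,2.5,0]
    - [0,0,3.5,0]
    - [0,0,4.5,0]
    - [0,0,5.4,0]
    - [0,0,6,0]
    - [0,0,6.4,0]

```text
clock: 58.73
position: [0.5204, -0.339, 0.0965]
ee_rot: [-0.001, 0.859, 0.511, -0.0]
contact_force: [0.7, -0.8, -2.3]
width: 0.0227
gripper_force: 59.4
```

>>> drive_tool:
  rows:
    - [0,0,0,0]
    - [0,0,0.04,0]
    - [0,0,0.08,0]
    - [0,0,0.12,0]
    - [0,0,0.16,0]
    - [0,0,0.16,0]
    - [0,0,0.16,0]
    - [0,0,0.16,0]

```text
clock: 59.4
position: [0.5211, -0.3407, 0.0942]
ee_rot: [0.0, 0.86, 0.511, 0.0]
contact_force: [0.1, -0.0, -3.8]
width: 0.0223
gripper_force: 59.3
```

>>> drive_tool:
  rows:
    - [0,0,0.02,0]
    - [0,0,0.04,0]
    - [0,0,0.06,0]
    - [0,0,0.06,0]
    - [0,0,0.06,0]
    - [0,0,0.06,0]
    - [0,0,0.06,0]
    - [0,0,0.06,0]

```text
clock: 60.07
position: [0.5211, -0.3406, 0.0924]
ee_rot: [0.0, 0.86, 0.511, -0.0]
contact_force: [0.0, 0.9, -3.0]
width: 0.0222
gripper_force: 59.3
```

>>> drive_tool:
  rows:
    - [0,0,0.02,0]
    - [0,0,0.03,0]
    - [0,0,0.04,0]
    - [0,0,0.04,0]
    - [0,0,0.04,0]
    - [0,0,0.04,0]
    - [0,0,0.04,0]
    - [0,0,0.04,0]

```text
clock: 60.73
position: [0.521, -0.3406, 0.0917]
ee_rot: [0.0, 0.86, 0.511, -0.0]
contact_force: [-1.3, 0.3, 0.9]
width: 0.0224
gripper_force: 59.4
```

>>> drive_tool:
  rows:
    - [0,0,0,0]
    - [0,0,0,0]
    - [0,0,0,0]
    - [0,0,0,0]
    - [0,0,0,0]
    - [0,0,0,0]
    - [0,0,0,0]
    - [0,0,0,0]
  grip: 46

```text
clock: 61.4
position: [0.5211, -0.3406, 0.0914]
ee_rot: [0.0, 0.86, 0.511, -0.0]
contact_force: [-0.2, 1.6, 0.1]
width: 0.046
gripper_force: 0.0
```

>>> drive_tool:
  rows:
    - [0,0,-0.4,0]
    - [0,0,-1,0]
    - [0,0,-2,0]
    - [0,0,-3,0]
    - [0,0,-4,0]
    - [0,0,-5,0]
    - [0,0,-6.3,0]
    - [0,0,-7.5,0]

```text
clock: 62.07
position: [0.5208, -0.3403, 0.2813]
ee_rot: [0.0, 0.86, 0.511, 0.0]
contact_force: [-0.1, -0.5, -0.3]
width: 0.0459
gripper_force: 0.0
```

```bash
python3 - <<'E'
from h import *
im,d=eyes.get_image('top');K=knobs3(d);print(K,axis_and_phase(K[:,:2]));print(np.degrees(np.arctan2(*(K[:,:2]-AX).T[::-1])))
tool([.4993,.3121,.28],141.7)
E
```

```text
[[ 0.5946989   0.29739382 62.        ]
 [ 0.53370323  0.22411558 60.        ]
 [ 0.49976118  0.31300696 64.        ]] (array([0.5427211 , 0.27817212]), array([0.05541809, 0.05480358, 0.05530842]), np.float64(20.59538396070228))
[ 20.27493089 -98.96090777 140.48143956]
h 61.4 units [ 22.53 -13.37   0.33] turn -13.38 tcp [ 0.5231 -0.3423  0.2884] clk 62.1167
```

>>> drive_tool:
  rows:
    - [0.7,-0.41,0,-0.4]
    - [1.6,-0.94,0,-0.9]
    - [2.6,-1.53,0,-1.5]
    - [3.6,-2.12,0,-2.1]
    - [4.6,-2.71,0,-2.7]
    - [5.6,-3.3,0,-3.3]
    - [6.55,-3.86,0,-3.9]
    - [7.51,-4.42,0,-4.4]
  grip: 50

```text
clock: 62.78
position: [0.5135, -0.1215, 0.2796]
ee_rot: [0.0, 0.72, 0.694, 0.0]
contact_force: [1.1, -0.2, 0.3]
width: 0.0498
gripper_force: 0.0
```

>>> drive_tool:
  rows:
    - [1.09,-0.08,0,-0.55]
    - [2.17,-0.15,0,-1.1]
    - [3.26,-0.23,0,-1.65]
    - [4.34,-0.31,0,-2.2]
    - [5.43,-0.39,0,-2.75]
    - [6.52,-0.46,0,-3.3]
    - [7.6,-0.54,0,-3.85]
    - [8.69,-0.62,0,-4.4]

```text
clock: 63.45
position: [0.5064, 0.0961, 0.2796]
ee_rot: [0.0, 0.542, 0.84, 0.0]
contact_force: [0.3, 0.7, -0.2]
width: 0.0501
gripper_force: 0.0
```

>>> drive_tool:
  rows:
    - [1.1,0.45,0,-0.6]
    - [2.2,0.9,0,-1.2]
    - [3.3,1.35,0,-1.8]
    - [4.4,1.81,0,-2.4]
    - [5.5,2.26,0,-3]
    - [6.6,2.71,0,-3.7]
    - [7.5,3.08,0,-4.2]
    - [8.06,3.31,0,-4.47]

```text
clock: 64.12
position: [0.4992, 0.3151, 0.2793]
ee_rot: [0.0, 0.332, 0.943, 0.001]
contact_force: [0.4, -0.1, 0.1]
width: 0.05
gripper_force: 0.0
```

>>> drive_tool:
  rows:
    - [0,0,0,0]
    - [0,0,0,0]
    - [0,0,0,0]
    - [0,0,0,0]
    - [0,0,0,0]
    - [0,0,0,0]
    - [0,0,0,0]
    - [0,0,0,0]

```text
clock: 64.78
position: [0.4997, 0.3121, 0.2789]
ee_rot: [0.0, 0.334, 0.943, -0.0]
contact_force: [-0.1, -0.0, 0.5]
width: 0.0498
gripper_force: 0.0
```

```bash
python3 - <<'E'
from h import *
tool([.4995,.3127,.208],140.9)
E
```

```text
h 141.0 units [0.02 0.01 2.84] turn 0.01 tcp [0.4997 0.3121 0.2789] clk 64.7833
```

>>> drive_tool:
  rows:
    - [0.02,0.01,0.5,0]
    - [0.02,0.01,1,0]
    - [0.02,0.01,1.5,0]
    - [0.02,0.01,2,0]
    - [0.02,0.01,2.5,0]
    - [0.02,0.01,2.83,0]
    - [0.02,0.01,2.83,0]
    - [0.02,0.01,2.83,0]

```text
clock: 65.45
position: [0.4993, 0.313, 0.2079]
ee_rot: [-0.0, 0.334, 0.943, -0.0]
contact_force: [1.1, 0.9, -0.0]
width: 0.05
gripper_force: 0.0
```

>>> drive_tool:
  rows:
    - [0,0,0,0]
    - [0,0,0,0]
    - [0,0,0,0]
    - [0,0,0,0]
    - [0,0,0,0]
    - [0,0,0,0]
    - [0,0,0,0]
    - [0,0,0,0]
  grip: 15
  newtons: 30

```text
clock: 66.12
position: [0.5003, 0.3137, 0.2092]
ee_rot: [0.001, 0.334, 0.943, 0.001]
contact_force: [1.4, 2.2, 6.3]
width: 0.0227
gripper_force: 30.3
```

>>> drive_tool:
  rows:
    - [0,0.14,0,0.62]
    - [-0.02,0.29,0,1.25]
    - [-0.04,0.43,0,1.88]
    - [-0.07,0.57,0,2.5]
    - [-0.12,0.71,0,3.12]
    - [-0.17,0.84,0,3.75]
    - [-0.23,0.97,0,4.38]
    - [-0.29,1.1,0,5]

```text
clock: 66.78
position: [0.5217, 0.3294, 0.2092]
ee_rot: [0.0, 0.567, 0.823, -0.001]
contact_force: [-1.5, -1.2, 7.7]
width: 0.0234
gripper_force: 30.4
```

>>> drive_tool:
  rows:
    - [0,0.14,0,0.62]
    - [-0.02,0.29,0,1.25]
    - [-0.04,0.43,0,1.88]
    - [-0.07,0.57,0,2.5]
    - [-0.12,0.71,0,3.12]
    - [-0.17,0.84,0,3.75]
    - [-0.22,0.96,0,4.34]
    - [-0.28,1.08,0,4.9]

```text
clock: 67.45
position: [0.5491, 0.3332, 0.2092]
ee_rot: [-0.001, 0.758, 0.652, -0.0]
contact_force: [-3.9, 1.3, 8.8]
width: 0.0227
gripper_force: 30.5
```

>>> drive_tool:
  rows:
    - [0,0,0,0]
    - [0,0,0,0]
    - [0,0,0,0]
    - [0,0,0,0]
    - [0,0,0,0]
    - [0,0,0,0]
    - [0,0,0,0]
    - [0,0,0,0]

```text
clock: 68.12
position: [0.5495, 0.3332, 0.2091]
ee_rot: [-0.0, 0.757, 0.653, 0.0]
contact_force: [-1.1, 1.9, 6.6]
width: 0.0232
gripper_force: 30.4
```

>>> drive_tool:
  rows:
    - [0,0,0,0]
    - [0,0,0,0]
    - [0,0,0,0]
    - [0,0,0,0]
    - [0,0,-1,0]
    - [0,0,-2,0]
    - [0,0,-3,0]
    - [0,0,-4,0]
  grip: 50

```text
clock: 68.78
position: [0.5497, 0.3327, 0.3086]
ee_rot: [-0.0, 0.757, 0.654, -0.001]
contact_force: [0.1, -0.2, 0.7]
width: 0.0496
gripper_force: 0.0
```

```bash
python3 - <<'E'
from h import *
tool([.4166,.2285,.3],201.5)
E
```

```text
h 81.6 units [-4.9  -4.66  0.34] turn -19.98 tcp [0.5497 0.3327 0.3086] clk 68.7833
```

>>> drive_tool:
  rows:
    - [-0.3,-0.3,0,-1.16]
    - [-0.6,-0.58,0,-2.32]
    - [-0.92,-0.87,0,-3.48]
    - [-1.23,-1.17,0,-4.65]
    - [-1.53,-1.46,0,-5.8]
    - [-1.84,-1.75,0,-7]
    - [-2.14,-2.04,0,-8.1]
    - [-2.45,-2.33,0,-9.3]

```text
clock: 69.45
position: [0.4829, 0.2804, 0.3077]
ee_rot: [-0.0, 0.361, 0.933, -0.0]
contact_force: [1.4, 1.0, 0.5]
width: 0.0496
gripper_force: 0.0
```

>>> drive_tool:
  rows:
    - [0.07,-0.42,0,-1.16]
    - [0.14,-0.84,0,-2.32]
    - [0.21,-1.25,0,-3.48]
    - [0.28,-1.67,0,-4.65]
    - [0.34,-2.09,0,-5.8]
    - [0.41,-2.5,0,-7]
    - [0.48,-2.92,0,-8.1]
    - [0.55,-3.34,0,-9.3]

```text
clock: 70.12
position: [0.4162, 0.2282, 0.3077]
ee_rot: [-0.0, -0.117, 0.993, -0.0]
contact_force: [0.4, 0.5, 1.0]
width: 0.05
gripper_force: 0.0
```

>>> drive_tool:
  rows:
    - [0,0,0,-0.7]
    - [0,0,0,-1.38]
    - [0,0,0,-1.38]
    - [0,0,0,-1.38]
    - [0,0,0,-1.38]
    - [0,0,0,-1.38]
    - [0,0,0,-1.38]
    - [0,0,0,-1.38]

```text
clock: 70.78
position: [0.4169, 0.2288, 0.308]
ee_rot: [-0.0, -0.186, 0.983, -0.0]
contact_force: [0.0, -0.4, 0.5]
width: 0.05
gripper_force: 0.0
```

```bash
python3 - <<'E'
from h import *
im,d,p=part(.4166,.2285,.125,.152)
cv2.imwrite('pics/l1.png',cv2.resize(im[100:260,200:440,::-1],None,fx=2,fy=2))
tool([*p,.126],201.5)
E
```

```text
part n 1153 radial 0.1190..0.1496 tang -0.0152..0.0145 top z 0.1441
centre [0.4171 0.2291]
h -158.6 units [-0.01  0.01  7.28] turn -0.02 tcp [0.4168 0.2288 0.308 ] clk 70.8333
```

View pics/l1.png

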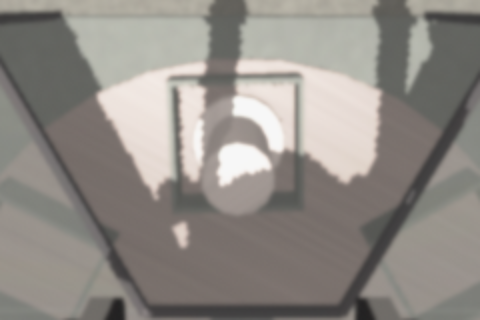

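The plunger is centred in the window, with its stem at (238,180) and foot flange visible. I'll grip the stem.

>>> drive_tool:
  rows:
    - [0,0.01,0.8,0]
    - [0,0.01,1.8,0]
    - [0,0.01,3,0]
    - [0,0.01,4.2,0]
    - [0,0.01,5.3,0]
    - [0,0.01,6.3,0]
    - [0,0.01,6.9,0]
    - [0,0.01,7.28,0]
  grip: 54

```text
clock: 71.5
position: [0.4156, 0.2286, 0.1241]
ee_rot: [-0.002, -0.186, 0.983, -0.0]
contact_force: [0.7, -0.5, 0.7]
width: 0.0535
gripper_force: 0.0
```

>>> drive_tool:
  rows:
    - [0,0,0,0]
    - [0,0,0,0]
    - [0,0,0,0]
    - [0,0,0,0]
    - [0,0,0,0]
    - [0,0,0,0]
    - [0,0,0,0]
    - [0,0,0,0]
  grip: 22
  newtons: 60

```text
clock: 72.17
position: [0.4168, 0.229, 0.1263]
ee_rot: [0.0, -0.186, 0.983, 0.0]
contact_force: [0.1, -0.2, -2.3]
width: 0.0309
gripper_force: 59.3
```

>>> drive_tool:
  rows:
    - [0,0,-0.3,0]
    - [0,0,-0.8,0]
    - [0,0,-1.5,0]
    - [0,0,-2.3,0]
    - [0,0,-3.2,0]
    - [0,0,-4.1,0]
    - [0,0,-5,0]
    - [0,0,-6.3,0]

```text
clock: 72.83
position: [0.4153, 0.2285, 0.2837]
ee_rot: [-0.002, -0.186, 0.983, -0.0]
contact_force: [-0.5, 0.3, -2.2]
width: 0.0308
gripper_force: 59.4
```

```bash
python3 - <<'E'
from h import *
im,d=eyes.get_image('top');p3,y=tray(im)
tool([.4889,-.398,.28],61.3)
E
```

```text
ledge [0.0265 0.0266 0.3328 0.333 ] tray y heading 61.2
pocket 1 [ 0.6173 -0.1684]
pocket 2 [ 0.5855 -0.2263]
pocket 3 [ 0.5536 -0.2841]
pocket 4 [ 0.5218 -0.3419]
pocket 5 [ 0.49   -0.3997]
h -158.6 units [  6.58 -24.4    0.45] turn 23.36 tcp [0.419  0.2299 0.2912] clk 72.8833
```

>>> drive_tool:
  rows:
    - [0.24,-0.9,0,0.8]
    - [0.55,-2.05,0,1.9]
    - [0.9,-3.4,0,3.1]
    - [1.26,-4.75,0,4.3]
    - [1.63,-6.1,0,5.5]
    - [2,-7.5,0,6.7]
    - [2.37,-8.9,0,7.9]
    - [2.73,-10.24,0,9.1]

```text
clock: 73.55
position: [0.4465, -0.036, 0.2842]
ee_rot: [0.001, 0.287, 0.958, -0.0]
contact_force: [0.6, -0.0, -2.5]
width: 0.0306
gripper_force: 59.7
```

>>> drive_tool:
  rows:
    - [-0.86,-1.01,0,1.16]
    - [-1.71,-2.02,0,2.32]
    - [-2.57,-3.03,0,3.5]
    - [-3.43,-4.05,0,4.66]
    - [-4.28,-5.06,0,5.8]
    - [-5.14,-6.07,0,7]
    - [-6,-7.08,0,8.15]
    - [-6.85,-8.09,0,9.3]

```text
clock: 74.22
position: [0.4803, -0.2987, 0.284]
ee_rot: [0.0, 0.702, 0.713, 0.0]
contact_force: [0.3, -0.3, -2.5]
width: 0.0306
gripper_force: 59.8
```

>>> drive_tool:
  rows:
    - [-0.9,0.09,0.2,1]
    - [-1.8,0.18,0.4,2]
    - [-2.6,0.25,0.6,3]
    - [-3.2,0.31,0.8,4]
    - [-3.7,0.36,1,4.7]
    - [-4.02,0.39,1,4.97]
    - [-4.02,0.39,1,4.97]
    - [-4.02,0.39,1,4.97]

```text
clock: 74.88
position: [0.4923, -0.3972, 0.2588]
ee_rot: [-0.0, 0.859, 0.511, 0.0]
contact_force: [0.2, 1.5, -1.9]
width: 0.0308
gripper_force: 59.8
```

```bash
python3 - <<'E'
from h import *
tool([.4890,-.3982,.086],61.3)
im,d=eyes.get_image('wrist');c=eyes.camera_info('wrist')
cv2.imwrite('pics/p5.png',im[60:400,120:520,::-1]);print(px(c,[.489,-.3982,.036])-[120,60])
E
```

```text
h 61.5 units [-0.1  -0.1   6.91] turn 0.03 tcp [ 0.4923 -0.3972  0.2588] clk 74.8833
[198.46159294 118.2162579 ]
```

View pics/p5.png

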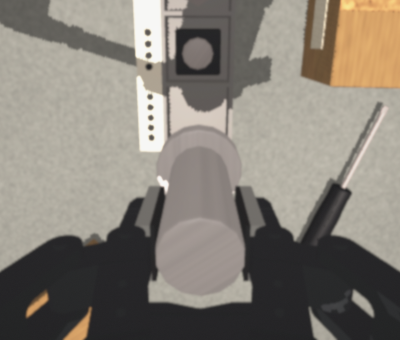

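The solenoid stands in pocket 4. Pocket 5's studs at (150,97-138) agree with the predicted centre (198,118). Lowering.

>>> drive_tool:
  rows:
    - [-0.1,-0.1,0.7,0]
    - [-0.1,-0.1,1.7,0]
    - [-0.1,-0.1,2.8,0]
    - [-0.1,-0.1,3.9,0]
    - [-0.1,-0.1,5,0]
    - [-0.1,-0.1,5.8,0]
    - [-0.1,-0.1,6.4,0]
    - [-0.1,-0.1,6.75,0]

```text
clock: 75.6
position: [0.4884, -0.3965, 0.0885]
ee_rot: [-0.001, 0.859, 0.512, -0.0]
contact_force: [-0.0, 0.3, -2.4]
width: 0.0309
gripper_force: 59.9
```

>>> drive_tool:
  rows:
    - [0,0,0,0]
    - [0,0,0.03,0]
    - [0,0,0.06,0]
    - [0,0,0.09,0]
    - [0,0,0.12,0]
    - [0,0,0.12,0]
    - [0,0,0.12,0]
    - [0,0,0.12,0]

```text
clock: 76.27
position: [0.489, -0.3985, 0.0872]
ee_rot: [0.0, 0.86, 0.511, 0.0]
contact_force: [0.9, 0.4, -2.1]
width: 0.0307
gripper_force: 59.9
```

>>> drive_tool:
  rows:
    - [0,0,0.02,0]
    - [0,0,0.04,0]
    - [0,0,0.06,0]
    - [0,0,0.06,0]
    - [0,0,0.06,0]
    - [0,0,0.06,0]
    - [0,0,0.06,0]
    - [0,0,0.06,0]

```text
clock: 76.93
position: [0.489, -0.3984, 0.0854]
ee_rot: [0.0, 0.86, 0.511, -0.0]
contact_force: [0.1, 0.3, -2.7]
width: 0.0309
gripper_force: 60.2
```

>>> drive_tool:
  rows:
    - [0,0,0.01,0]
    - [0,0,0.02,0]
    - [0,0,0.03,0]
    - [0,0,0.04,0]
    - [0,0,0.04,0]
    - [0,0,0.04,0]
    - [0,0,0.04,0]
    - [0,0,0.04,0]

```text
clock: 77.6
position: [0.489, -0.3984, 0.0852]
ee_rot: [0.0, 0.86, 0.511, 0.0]
contact_force: [-1.1, 0.6, 5.4]
width: 0.0309
gripper_force: 60.2
```

>>> drive_tool:
  rows:
    - [0,0,0,0]
    - [0,0,0,0]
    - [0,0,0,0]
    - [0,0,0,0]
    - [0,0,0,0]
    - [0,0,0,0]
    - [0,0,0,0]
    - [0,0,0,0]
  grip: 54

```text
clock: 78.27
position: [0.489, -0.3984, 0.0843]
ee_rot: [0.0, 0.86, 0.511, -0.0]
contact_force: [0.2, -0.1, 0.2]
width: 0.0537
gripper_force: 0.0
```

>>> drive_tool:
  rows:
    - [0,0,-0.4,0]
    - [0,0,-1,0]
    - [0,0,-2,0]
    - [0,0,-3,0]
    - [0,0,-4,0]
    - [0,0,-5,0]
    - [0,0,-6.4,0]
    - [0,0,-7.8,0]

```text
clock: 78.93
position: [0.4885, -0.3978, 0.2812]
ee_rot: [-0.0, 0.86, 0.511, -0.0]
contact_force: [0.4, -0.4, -0.1]
width: 0.0543
gripper_force: 0.0
```

```bash
python3 - <<'E'
from h import *
im,d=eyes.get_image('top');K=knobs3(d);print(K,axis_and_phase(K[:,:2]));print(np.degrees(np.arctan2(*(K[:,:2]-AX).T[::-1])))
tool([.5503,.3324,.28],81.5)
E
```

```text
[[ 0.58522985  0.24472355 61.        ]
 [ 0.55004103  0.33247031 64.        ]
 [ 0.49178774  0.2569213  60.        ]] (array([0.54235287, 0.27803838]), array([0.05429837, 0.05497219, 0.05479748]), np.float64(82.26008313476042))
[ -37.71600337   81.80851763 -157.30889996]
h 61.4 units [ 26.88 -11.93   0.4 ] turn -3.34 tcp [ 0.4911 -0.4004  0.2899] clk 78.9833
```

>>> drive_tool:
  rows:
    - [0.8,-0.35,0,-0.1]
    - [1.9,-0.84,0,-0.25]
    - [3.1,-1.37,0,-0.4]
    - [4.3,-1.9,0,-0.55]
    - [5.5,-2.42,0,-0.7]
    - [6.7,-2.95,0,-0.85]
    - [7.8,-3.44,0,-1]
    - [8.94,-3.94,0,-1.1]
  grip: 50

```text
clock: 79.65
position: [0.5092, -0.1535, 0.2802]
ee_rot: [0.001, 0.829, 0.56, 0.0]
contact_force: [-0.2, -0.1, -0.8]
width: 0.0501
gripper_force: 0.0
```

>>> drive_tool:
  rows:
    - [1.17,-0.36,0,-0.14]
    - [2.34,-0.72,0,-0.28]
    - [3.5,-1.08,0,-0.42]
    - [4.67,-1.44,0,-0.55]
    - [5.84,-1.81,0,-0.69]
    - [7,-2.17,0,-0.83]
    - [8.17,-2.53,0,-0.97]
    - [9.34,-2.89,0,-1.1]

```text
clock: 80.32
position: [0.5295, 0.0901, 0.2802]
ee_rot: [0.0, 0.795, 0.606, 0.001]
contact_force: [-0.1, 0.0, -0.1]
width: 0.0499
gripper_force: 0.0
```

>>> drive_tool:
  rows:
    - [1.3,-0.24,0,-0.17]
    - [2.6,-0.49,0,-0.34]
    - [3.9,-0.73,0,-0.5]
    - [5.2,-0.97,0,-0.67]
    - [6.5,-1.22,0,-0.83]
    - [7.8,-1.46,0,-1]
    - [8.9,-1.67,0,-1.15]
    - [9.61,-1.8,0,-1.22]

```text
clock: 80.98
position: [0.5497, 0.3353, 0.2798]
ee_rot: [-0.0, 0.754, 0.657, 0.001]
contact_force: [1.0, -0.4, -0.7]
width: 0.0503
gripper_force: 0.0
```

>>> drive_tool:
  rows:
    - [0,0,0,0]
    - [0,0,0,0]
    - [0,0,0,0]
    - [0,0,0,0]
    - [0,0,0,0]
    - [0,0,0,0]
    - [0,0,0,0]
    - [0,0,0,0]

```text
clock: 81.65
position: [0.55, 0.3317, 0.2795]
ee_rot: [0.0, 0.755, 0.655, 0.0]
contact_force: [0.4, 0.4, 0.2]
width: 0.0502
gripper_force: 0.0
```

```bash
python3 - <<'E'
from h import *
tool([.5501,.3325,.208],81.9)
E
```

```text
h 81.9 units [ 0.03 -0.    2.86] turn 0.0 tcp [0.55   0.3317 0.2795] clk 81.65
```

>>> drive_tool:
  rows:
    - [0.03,0,0.5,0]
    - [0.03,0,1,0]
    - [0.03,0,1.5,0]
    - [0.03,0,2,0]
    - [0.03,0,2.5,0]
    - [0.03,0,2.86,0]
    - [0.03,0,2.86,0]
    - [0.03,0,2.86,0]

```text
clock: 82.32
position: [0.55, 0.3328, 0.2076]
ee_rot: [-0.0, 0.755, 0.656, -0.0]
contact_force: [-0.0, 0.4, 0.5]
width: 0.0499
gripper_force: 0.0
```

>>> drive_tool:
  rows:
    - [0,0,0,0]
    - [0,0,0,0]
    - [0,0,0,0]
    - [0,0,0,0]
    - [0,0,0,0]
    - [0,0,0,0]
    - [0,0,0,0]
    - [0,0,0,0]
  grip: 15
  newtons: 30

```text
clock: 82.98
position: [0.5498, 0.3333, 0.209]
ee_rot: [-0.0, 0.755, 0.656, 0.001]
contact_force: [-2.1, 0.4, 6.2]
width: 0.0232
gripper_force: 31.0
```

>>> drive_tool:
  rows:
    - [-0.01,-0.22,0,-0.96]
    - [-0.04,-0.44,0,-1.92]
    - [-0.1,-0.65,0,-2.88]
    - [-0.17,-0.86,0,-3.83]
    - [-0.27,-1.06,0,-4.79]
    - [-0.39,-1.25,0,-5.75]
    - [-0.52,-1.42,0,-6.71]
    - [-0.67,-1.58,0,-7.67]

```text
clock: 83.65
position: [0.5113, 0.323, 0.209]
ee_rot: [0.003, 0.436, 0.9, 0.003]
contact_force: [4.1, 2.8, 2.1]
width: 0.0231
gripper_force: 30.9
```

>>> drive_tool:
  rows:
    - [-0.01,-0.22,0,-0.96]
    - [-0.04,-0.44,0,-1.92]
    - [-0.1,-0.65,0,-2.88]
    - [-0.17,-0.86,0,-3.83]
    - [-0.27,-1.06,0,-4.79]
    - [-0.39,-1.25,0,-5.75]
    - [-0.52,-1.42,0,-6.71]
    - [-0.67,-1.58,0,-7.67]

```text
clock: 84.32
position: [0.4894, 0.2868, 0.2089]
ee_rot: [0.002, 0.05, 0.999, 0.003]
contact_force: [0.8, 6.7, 1.4]
width: 0.0229
gripper_force: 30.9
```

>>> drive_tool:
  rows:
    - [0,-0.13,0,-0.58]
    - [-0.02,-0.26,0,-1.15]
    - [-0.04,-0.4,0,-1.73]
    - [-0.06,-0.52,0,-2.3]
    - [-0.1,-0.65,0,-2.88]
    - [-0.14,-0.78,0,-3.45]
    - [-0.19,-0.9,0,-4.03]
    - [-0.25,-1.02,0,-4.6]

```text
clock: 84.98
position: [0.4921, 0.2609, 0.2089]
ee_rot: [0.002, -0.189, 0.982, 0.003]
contact_force: [-1.1, 6.3, 3.7]
width: 0.0227
gripper_force: 31.0
```

>>> drive_tool:
  rows:
    - [0,0,0,0]
    - [0,0,0,0]
    - [0,0,0,0]
    - [0,0,0,0]
    - [0,0,0,0]
    - [0,0,0,0]
    - [0,0,0,0]
    - [0,0,0,0]

```text
clock: 85.65
position: [0.4923, 0.2598, 0.2089]
ee_rot: [0.002, -0.187, 0.982, 0.001]
contact_force: [-0.5, 4.5, 4.6]
width: 0.0232
gripper_force: 31.2
```

>>> drive_tool:
  rows:
    - [0,0,0,0]
    - [0,0,0,0]
    - [0,0,0,0]
    - [0,0,0,0]
    - [0,0,-1,0]
    - [0,0,-2,0]
    - [0,0,-3,0]
    - [0,0,-4,0]
  grip: 50

```text
clock: 86.32
position: [0.4911, 0.2578, 0.3084]
ee_rot: [-0.001, -0.187, 0.982, -0.0]
contact_force: [1.9, -0.5, 0.5]
width: 0.0502
gripper_force: 0.0
```

>>> drive_tool:
  rows:
    - [1,0,-0.3,0]
    - [2,0,-0.6,0]
    - [3,0,-0.9,0]
    - [3.5,0,-1,0]
    - [4,0,-1,0]
    - [4,0,-1,0]
    - [4,0,-1,0]
    - [4,0,-1,0]

```text
clock: 86.98
position: [0.3992, 0.2218, 0.3323]
ee_rot: [0.0, -0.187, 0.982, -0.0]
contact_force: [0.6, -0.4, 0.6]
width: 0.0503
gripper_force: 0.0
```

```bash
python3 - <<'E'
from h import *
im,d=eyes.get_image('wrist');w=im[:,:,::-1]
c=eyes.camera_info('wrist');P=pts(c,d)
u=np.array([np.cos(np.radians(FR)),np.sin(np.radians(FR))]);v=np.array([-u[1],u[0]])
m=(abs(P[...,2]-.148)<.006);q=P[...,:2]-AX;a,b=q@u,q@v
for r in (.1,.115,.13,.145,.16,.175,.19):
    s=m&(abs(a-r)<.003)&(abs(b)<.13)
    if s.sum(): print(r,s.sum(),(np.percentile(b[s],[1,99])*1e3).round(1))
im2,d2=eyes.get_image('top');K=knobs3(d2);print(axis_and_phase(K[:,:2])) if len(K)==3 else print(K)
cv2.imwrite('pics/e1.png',np.hstack([w[:, 80:560],cv2.resize(im2[100:280,100:300,::-1],(320,400))[:, :]]))
E
```

```text
0.1 673 [-53.   47.9]
0.115 784 [-60.5  55.2]
0.13 944 [-68.3  62.9]
0.145 1098 [-75.9  70.3]
0.16 1258 [-84.2  77.8]
0.175 22 [-93.  87.]
0.19 7 [-101.3   94.8]
(array([0.54262769, 0.27841169]), array([0.05476344, 0.05443875, 0.05462629]), np.float64(81.24907685951494))
```

View pics/e1.png

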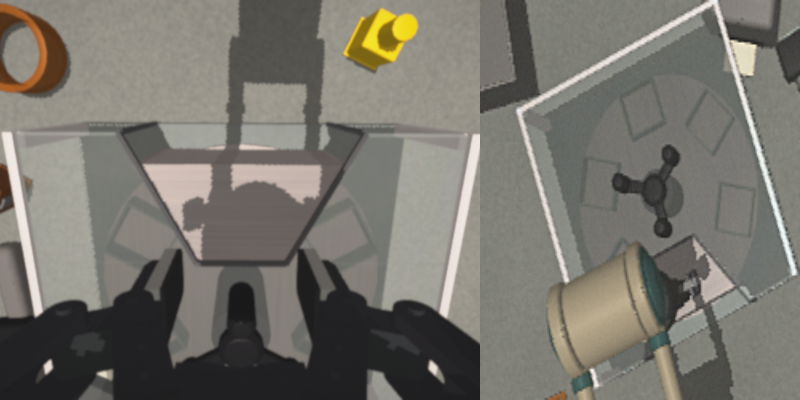

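The shutter fills the window in the left panel (corners around (135,150) and (350,150)). I'll compare its centre with the window edges in the same image.

```bash
python3 - <<'E'
from h import *
c=eyes.camera_info('wrist')
u=np.array([np.cos(np.radians(FR)),np.sin(np.radians(FR))]);v=np.array([-u[1],u[0]])
for n,x,y in [('backL',197,262),('backR',290,262),('frontL',122,130),('frontR',365,130),('hub',240,345)]:
    q=ray(c,80+x,y,.157 if n!='hub' else .182)[:2]-AX;print(n,'radial %.1f tang %.1f'%(q@u*1e3,q@v*1e3))
im,d=eyes.get_image('top');tray(im)
P=pts(eyes.camera_info('top'),d)
m=((P[...,2]>.085)&(P[...,2]<.13)&(P[...,0]>.42)&(P[...,0]<.68)&(P[...,1]<-.13)&(P[...,1]>-.45)).astype(np.uint8)
n,l,st,ce=cv2.connectedComponentsWithStats(m)
for i in range(1,n):
    if st[i,4]>8: print(st[i,4],np.median(P[l==i],0).round(3))
E
```

```text
backL radial 80.6 tang 38.4
backR radial 80.6 tang -48.2
frontL radial 201.3 tang 97.1
frontR radial 201.4 tang -106.1
hub radial 9.2 tang -1.7
ledge [0.0839 0.0844 0.3328 0.3334] tray y heading 61.1
pocket 1 [ 0.6425 -0.1823]
pocket 2 [ 0.6106 -0.2401]
pocket 3 [ 0.5788 -0.2979]
pocket 4 [ 0.5469 -0.3557]
pocket 5 [ 0.515  -0.4135]
586 [ 0.657 -0.387  0.089]
245 [ 0.615 -0.163  0.099]
233 [ 0.583 -0.225  0.1  ]
191 [ 0.552 -0.28   0.102]
51 [ 0.52  -0.34   0.101]
95 [ 0.489 -0.397  0.1  ]
```

```bash
python3 -c "
from rig import order
print(order.sign_off())"
```

```text
the job is handed in; nothing more can be done
None
```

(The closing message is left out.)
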